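# Find the weak leaf spring in the test jig and mark it

## Robot

A 6-joint arm with a two-finger parallel gripper is mounted at the origin on the work surface. World frame = base frame: x ahead of the robot, y to its left, z up, the work surface at z = 0. Lengths are in m, angles in degrees, forces in N, time in s.
With the tool pointing down it reaches from about 0.35 to 0.925 m from the base axis. Payload 6.4 kg.
Tool frame: the origin (TCP) lies on the centre line of the jaws, within the pads' length; the fingertips stand 11 mm ahead of it and the grasp point (between the pads) lies 8 mm behind it; y points along the fingers, z is the direction in which the jaws open and shut, and the axes are right-handed (so a half turn about y gives the same grasp; the last joint's range is limited). The gripper opens to 85 mm and grips with 20 to 120 N. Pads are 22 mm wide; open, the fingers measure 114 mm over their backs; the gripper's body (76 mm by 85 mm) begins 54 mm behind the grasp point. The pads swing forward as they close: fully open they stand 13 mm farther back than shut.
Start: joints at [54.941, 14.043, 89.255, -0, 76.702, -9.975], TCP at [0.276, 0.589, 0.203] pointing down, gripper open.
Joint ranges: [-179.41, 179.41], [-58.25, 129.5], [7.25, 145.43], [-54.29, 234.29], [11.92, 165.04], [-157.13, 157.13]. Speed limits (degrees/s): [147.25, 147.25, 180, 180, 180, 180].

## Interface

Orientations are given as a 3x3 rotation matrix whose columns are the frame's x, y, z axes.
In Python, from station import bot gives the robot as it stands.
- The arm moves only by the tool jog_arm, never from a script. Its argument "plan" is a list of rows, each a list of 5 numbers: the shift along the world's x, y, z in mm, then the turn about the world's z in rad, then the closure, from 0 (fully open) to 1 (shut). A call has 1 to 8 rows; each row shifts and turns the pose as measured when the row begins; what a row does not reach is not made up. A row lasts 1/10 s, in which the tool goes at most 50 mm and 8.59 degrees, less where a joint would pass 70% of its speed; a pose out of reach is approached as far as the arm can. A call with a gripper value outside its range is refused whole. The fingers move at their own pace and stop on an object; "force" is the grip in N (left out, the last holds). Time passes only in rows, so rows that do not move let the fingers close. It gives the time, the measured TCP pose, the force and the opening at its end, in the units of the state.
- bot.read_state(): the state, without advancing time (a new reading comes with each control period).
- bot.grab_frame(name): name is "scene" or "top" or "wrist"; returns the picture (384x512x3 uint8, red, green, blue); there is no depth.
- bot.camera_model(name): a dict with "camera_matrix" (3x3 intrinsics, pixels), "T" (4x4, takes a point from camera to world coordinates). Camera axes: x right, y up, looking along -z (the intrinsics and any distortion apply to the point x, -y, -z); pixel columns grow to the right and rows downward; lengths in m; the calibration is good to about 2 mm. A picture is of the moment at which its call begins: read the wrist's pose just before it. camera_model takes no time and is no camera call; for the wrist camera it gives the pose at the moment of the call.
- bot.sign_off(): hands the job in, once; it reports no verdict.
Trained networks look in the newest picture that a camera, given by its name, has taken for a name from the list of things; names that differ only in an ending like _2 or _b are one class to them, and where a whole thing is asked for, a point or a joint stands for the part that bears it (a point fixed in the world has none). Each returns a list of dicts, best first, with "p" (0 to 1); they miss things now and then, are a little off and sometimes report something else, mostly with a low value. They report only what shows in the picture. A call takes as long as a camera call. They do not tell look-alikes from the thing itself.
- bot.masks_of(query, camera): "mask" (384x512 bool, what is visible of it) and "box" ([centre column, centre row, width, height] in pixels, round what is visible of it).
- bot.place_of(query, camera): "position" ([column, row] in pixels: a listed point, or the origin of a listed thing).
The state is a dict: "clock": time; "q": joint angles; "qvel": joint speeds; "effort": joint torques, N m; "eef_pos": TCP position; "eef_rot": TCP orientation; "force": force on the tool from outside, world axes, zero at the start; "moment": the same for the moment, N m; "grip_width": finger opening in m.
Only numpy, scipy, OpenCV 4.12 (cv2) and the standard library are available. Lean on these libraries where they do the work, as an engineer would, in place of code of your own. Each camera call takes 0.05 s, during which the arm holds its last target.

## Task

Three leaf springs from scooter folding latches are clamped in the test jig. Press each one straight down on the rubber button at its mid-span with about 10 N (more than 15 N overstrains a spring; do not press its outer part), so that its drag pointer records how far it gives. Then lower the loose rubber sleeve over the pin on the clamp of the weak spring, the one that gives more than twice as far as the other two, so that it stands fully down and is let go; leave the other things alone.

Things in the scene. Friction and masses are not known exactly. Their poses are not given: they have to be found in the camera images.
- jig: Aluminium jig plate fixed to the bench, 230 x 330 x 10 mm; origin at the centre of its underside; its y axis runs along the row of the three stations (105 mm apart), its x axis from the clamps towards the gauges. Never moves during the job.
- sleeve_mid (a point): Centre (half-way up) of the loose black rubber sleeve standing upright on the bench: a tube 32 mm outside, 18 mm bore, 36 mm tall, 40 g; z is its axis.
- screwdriver: Loose screwdriver lying on the bench beside the jig, about 200 mm long; to be left alone.
- motor: Loose small motor can standing on the bench, 43 mm across and 76 mm tall; to be left alone.
- wheel: Loose scooter wheel lying flat on the bench, 196 mm across and 40 mm thick; to be left alone.
- leaf_a: Steel leaf spring of station a, a cantilever 120 mm long free, 20 mm wide, 3 mm thick, level when unloaded. Origin at the clamped root, 88.5 mm above the bench; its x axis runs along the leaf to the free tip, z up. At the button a sound spring gives about 1 mm per 1.6 N and a weak one about 1 mm per 0.5 N, after a preload under 1.5 N; all look alike; the weak one may be anywhere in the row.
- press_a (a point): Top of the domed black rubber button (18 mm across, 7.6 mm proud of the leaf) at mid-span of leaf a, 60 mm from the root and 97.5 mm above the bench when unloaded; the place to press down. It moves with the leaf.
- outer_a: The outer part of leaf a, from 78 mm to 120 mm from the root, moving with the leaf; not to be pressed. Same origin and axes as the leaf. The gauge cover over the tip starts 102 mm from the root, and its top is 102 mm above the bench.
- pointer_a (a joint): How far (m) the drag pointer of station a has been pushed down by the leaf's tip: starts near the top at 0 to 0.003, grows downward, and stays by friction at the largest tip deflection so far. It reads about 1.9 times the deflection at the button. At 10 N on the button, about 0.011 for a sound spring and about 0.03 for the weak one.
- flag_a (a point): The steel flag (38 mm wide, 4 mm high) of the drag pointer of station a, seen against the black gauge columns on the side away from the robot; 84.5 mm above the bench at pointer reading 0.
- pin_a (a point): Foot of the upright steel pin (10 mm across, 25 mm tall) on the clamp of station a, at the level of the clamp's flat top (40 mm wide, 48 mm long), 98 mm above the bench and 89 mm behind the button. A seated sleeve stands around the pin on the clamp's top.
- leaf_b: Steel leaf spring of station b, a cantilever 120 mm long free, 20 mm wide, 3 mm thick, level when unloaded. Origin at the clamped root, 88.5 mm above the bench; its x axis runs along the leaf to the free tip, z up. At the button a sound spring gives about 1 mm per 1.6 N and a weak one about 1 mm per 0.5 N, after a preload under 1.5 N; all look alike; the weak one may be anywhere in the row.
- press_b (a point): Top of the domed black rubber button (18 mm across, 7.6 mm proud of the leaf) at mid-span of leaf b, 60 mm from the root and 97.5 mm above the bench when unloaded; the place to press down. It moves with the leaf.
- outer_b: The outer part of leaf b, from 78 mm to 120 mm from the root, moving with the leaf; not to be pressed. Same origin and axes as the leaf. The gauge cover over the tip starts 102 mm from the root, and its top is 102 mm above the bench.
- pointer_b (a joint): How far (m) the drag pointer of station b has been pushed down by the leaf's tip: starts near the top at 0 to 0.003, grows downward, and stays by friction at the largest tip deflection so far. It reads about 1.9 times the deflection at the button. At 10 N on the button, about 0.011 for a sound spring and about 0.03 for the weak one.
- flag_b (a point): The steel flag (38 mm wide, 4 mm high) of the drag pointer of station b, seen against the black gauge columns on the side away from the robot; 84.5 mm above the bench at pointer reading 0.
- pin_b (a point): Foot of the upright steel pin (10 mm across, 25 mm tall) on the clamp of station b, at the level of the clamp's flat top (40 mm wide, 48 mm long), 98 mm above the bench and 89 mm behind the button. A seated sleeve stands around the pin on the clamp's top.
- leaf_c: Steel leaf spring of station c, a cantilever 120 mm long free, 20 mm wide, 3 mm thick, level when unloaded. Origin at the clamped root, 88.5 mm above the bench; its x axis runs along the leaf to the free tip, z up. At the button a sound spring gives about 1 mm per 1.6 N and a weak one about 1 mm per 0.5 N, after a preload under 1.5 N; all look alike; the weak one may be anywhere in the row.
- press_c (a point): Top of the domed black rubber button (18 mm across, 7.6 mm proud of the leaf) at mid-span of leaf c, 60 mm from the root and 97.5 mm above the bench when unloaded; the place to press down. It moves with the leaf.
- outer_c: The outer part of leaf c, from 78 mm to 120 mm from the root, moving with the leaf; not to be pressed. Same origin and axes as the leaf. The gauge cover over the tip starts 102 mm from the root, and its top is 102 mm above the bench.
- pointer_c (a joint): How far (m) the drag pointer of station c has been pushed down by the leaf's tip: starts near the top at 0 to 0.003, grows downward, and stays by friction at the largest tip deflection so far. It reads about 1.9 times the deflection at the button. At 10 N on the button, about 0.011 for a sound spring and about 0.03 for the weak one.
- flag_c (a point): The steel flag (38 mm wide, 4 mm high) of the drag pointer of station c, seen against the black gauge columns on the side away from the robot; 84.5 mm above the bench at pointer reading 0.
- pin_c (a point): Foot of the upright steel pin (10 mm across, 25 mm tall) on the clamp of station c, at the level of the clamp's flat top (40 mm wide, 48 mm long), 98 mm above the bench and 89 mm behind the button. A seated sleeve stands around the pin on the clamp's top.
- sleeve: The same sleeve; origin at the centre of its underside.
Mind the look-alikes: they are no part of the job. Several things look just like the sleeve: the one meant starts farthest from the robot's base.

How it is judged (in metres and radians):
On the way, in this order (a step that is already met when the one before it is completed fails the run):
1. all three springs have been tested: every drag pointer has been pushed down past 7 mm (value of joint each of pointer_a, pointer_b, pointer_c above 0.007 m), for 0.2 s.
2. the sleeve is down over the pin of the weak spring (((value of joint pointer_a above 0.023 m and value of joint each of pointer_b, pointer_c below 0.023 m and horizontal distance between sleeve_mid and pin_a below 0.008 m and z of sleeve_mid in the frame of pin_a between 0.012 and 0.022 m and angle between sleeve_mid's own z axis and vertical below 0.15 rad) or (value of joint pointer_b above 0.023 m and value of joint each of pointer_a, pointer_c below 0.023 m and horizontal distance between sleeve_mid and pin_b below 0.008 m and z of sleeve_mid in the frame of pin_b between 0.012 and 0.022 m and angle between sleeve_mid's own z axis and vertical below 0.15 rad) or (value of joint pointer_c above 0.023 m and value of joint each of pointer_a, pointer_b below 0.023 m and horizontal distance between sleeve_mid and pin_c below 0.008 m and z of sleeve_mid in the frame of pin_c between 0.012 and 0.022 m and angle between sleeve_mid's own z axis and vertical below 0.15 rad))), for 0.2 s.
At the end, for the whole second after the job is handed in: All three drag pointers stand past 7 mm; exactly one stands past 23 mm, and the sleeve stands upright (within 0.15 rad), at rest, around that station's pin: its centre within 8 mm of the pin's axis and 12 to 22 mm above the clamp's top (all of step 1 and ((value of joint pointer_a above 0.023 m and value of joint each of pointer_b, pointer_c below 0.023 m and horizontal distance between sleeve_mid and pin_a below 0.008 m and z of sleeve_mid in the frame of pin_a between 0.012 and 0.022 m and angle between sleeve_mid's own z axis and vertical below 0.15 rad) or (value of joint pointer_b above 0.023 m and value of joint each of pointer_a, pointer_c below 0.023 m and horizontal distance between sleeve_mid and pin_b below 0.008 m and z of sleeve_mid in the frame of pin_b between 0.012 and 0.022 m and angle between sleeve_mid's own z axis and vertical below 0.15 rad) or (value of joint pointer_c above 0.023 m and value of joint each of pointer_a, pointer_b below 0.023 m and horizontal distance between sleeve_mid and pin_c below 0.008 m and z of sleeve_mid in the frame of pin_c between 0.012 and 0.022 m and angle between sleeve_mid's own z axis and vertical below 0.15 rad)) and linear speed of sleeve below 0.02 m/s); the robot touches nothing.
It fails at once if a leaf spring is loaded with more than 15 N (contact force between any of leaf_a, leaf_b, leaf_c and anything else above 15 N).
It fails at once if the outer part of a leaf is pressed by the robot (contact force between any of outer_a, outer_b, outer_c and the fingers above 1.5 N or contact force between any of outer_a, outer_b, outer_c and the arm above 1.5 N).
It fails at once if a bystander (screwdriver, motor, wheel) is moved by more than 20 mm (distance of any of screwdriver, motor, wheel from where it was at the start of the episode above 0.02 m).
It also fails if it takes over 64 s, if anything falls off the work surface, if the arm or the gripper's body presses on something with over 40 N, if the wrist force passes 120 N, or if a joint passes its speed limit or range.

## Working session

There is one attempt and no reset: what is moved stays moved. The work goes in short steps, Python scripts to look and compute and a tool call to move; the robot and the scene stay as the last step left them, time stands still between calls to the robot, and variables do not carry over. Pictures are saved under pics/ and viewed, and the job is handed in when it is done.

Besides the shell and the picture viewer there is one more tool, called after "Call:" as a command line: name --pt "numbers of a row" for each row, then --argument value for the rest. jog_arm: Moves the arm, as the interface text tells. Its arguments: {"type":"object","properties":{"plan":{"type":"array","items":{"type":"array","items":{"type":"number"}}},"force":{"type":"number"}},"required":["plan"]}

```bash
ls; mkdir -p pics
python3 - <<'E'
from station import bot
import cv2
s=bot.read_state()
for k in s: print(k,s[k])
for n in ("scene","top","wrist"):
    im=bot.grab_frame(n); cv2.imwrite(f"pics/{n}0.png",im[:,:,::-1])
    m=bot.camera_model(n); print(n,m)
E
```

```text
pics
clock 0.0
q [ 5.49402716e+01  1.40840165e+01  8.93273038e+01  1.20741426e-03
  7.67015531e+01 -9.97343881e+00]
qvel [ 0.02098825  0.0354394  -0.03420458 -0.03862484 -0.00458651 -0.01447293]
effort [-5.14845524e-04 -4.29514611e+01 -3.26127005e+01 -1.31007946e-04
  5.38948952e-03  1.31020639e-05]
eef_pos [0.27519395 0.58817745 0.20215908]
eef_rot [[ 9.05668009e-01 -1.14842049e-03  4.23986012e-01]
 [-4.23987413e-01 -1.60077894e-03  9.05666667e-01]
 [-3.61378282e-04 -9.99998059e-01 -1.93669011e-03]]
force [-0.05638214  0.20463057  0.62071139]
moment [ 0.0642618   0.05053708 -0.00803305]
grip_width 0.085639004468655
scene {'camera_matrix': array([[389.43975449,   0.        , 264.53123791],
       [  0.        , 389.43975449, 194.17369317],
       [  0.        ,   0.        ,   1.        ]]), 'T': array([[-0.51059129, -0.47144392,  0.71905296,  1.26461312],
       [ 0.85944001, -0.25485818,  0.44318188,  0.38289711],
       [-0.02567887,  0.84426769,  0.53530614,  0.63268309],
       [ 0.        ,  0.        ,  0.        ,  1.        ]])}
top {'camera_matrix': array([[475.00630867,   0.        , 248.71069724],
       [  0.        , 475.00630867, 185.16514041],
       [  0.        ,   0.        ,   1.        ]]), 'T': array([[ 0.02641404,  0.98364672, -0.17816126,  0.29488558],
       [-0.99964804,  0.02555093, -0.00713763, -0.03550977],
       [-0.00246872,  0.17828709,  0.98397542,  1.44044362],
       [ 0.        ,  0.        ,  0.        ,  1.        ]])}
wrist {'camera_matrix': array([[265.66473794,   0.        , 257.46014543],
       [  0.        , 265.66473794, 191.53192735],
       [  0.        ,   0.        ,   1.        ]]), 'T': array([[ 0.42434908, -0.87127805, -0.24658146,  0.21267783],
       [ 0.90549701,  0.40778836,  0.11740451,  0.61754897],
       [-0.00173892, -0.27309927,  0.96198429,  0.37359626],
       [ 0.        ,  0.        ,  0.        ,  1.        ]])}
```

View pics/scene0.png

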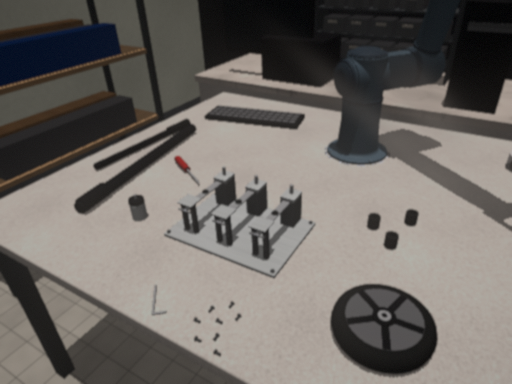

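View pics/top0.png

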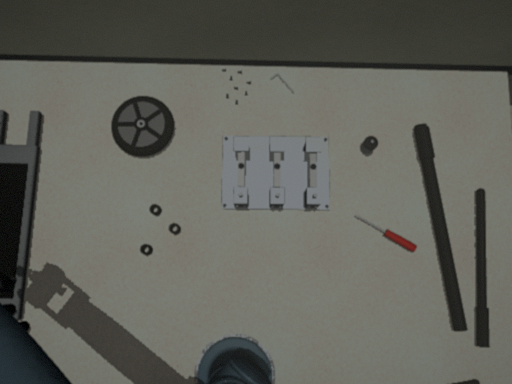

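View pics/wrist0.png

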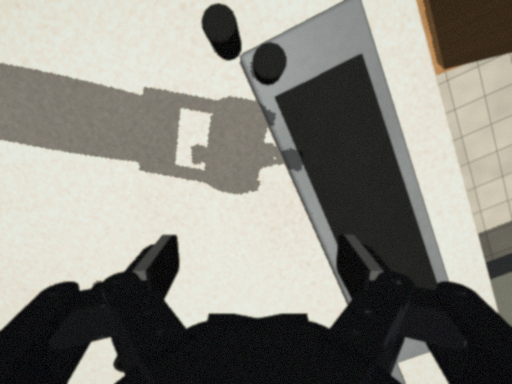

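The scene view shows the jig in the middle, with stations at about (208,208), (240,215) and (275,225). Three sleeves stand at (374,221), (411,217) and (391,240). The top view has the sleeves at (155,210), (175,229) and (147,250), the buttons on the leaves near row 166, and the robot base at about (235,370).

```bash
cat > h.py <<'E'
import numpy as np, cv2
from scipy.optimize import least_squares
def ray(m,px):
    K=m["camera_matrix"];T=m["T"]
    d=np.array([(px[0]-K[0,2])/K[0,0],-(px[1]-K[1,2])/K[1,1],-1.0])
    d=T[:3,:3]@d
    return T[:3,3],d/np.linalg.norm(d)
def onplane(m,px,z):
    o,d=ray(m,px); return o+d*(z-o[2])/d[2]
def tri(obs):
    A=np.zeros((3,3));b=np.zeros(3)
    for m,p in obs:
        o,d=ray(m,p);P=np.eye(3)-np.outer(d,d);A+=P;b+=P@o
    x=np.linalg.solve(A,b)
    gap=[float(np.linalg.norm((np.eye(3)-np.outer(ray(m,p)[1],ray(m,p)[1]))@(x-m["T"][:3,3]))*1e3) for m,p in obs]
    return x,gap
def proj(m,X):
    T=m["T"];c=T[:3,:3].T@(np.asarray(X)-T[:3,3]);K=m["camera_matrix"]
    return np.array([K[0,0]*c[0]/-c[2]+K[0,2],K[1,1]*-c[1]/-c[2]+K[1,2]])
E
python3 - <<'E'
from station import bot
from h import *
np.set_printoptions(precision=4,suppress=True)
R={}
for n in ("top","scene"):
    for q in ("sleeve_mid","press_a","pin_a","flag_a","jig"):
        r=bot.place_of(q,n); R[n,q]=[(np.array(x["position"]),x["p"]) for x in r if x["p"]>.2]
        print(n,q,[(np.round(x["position"],1).tolist(),round(x["p"],2)) for x in r[:6]])
mt,ms=bot.camera_model("top"),bot.camera_model("scene")
for q,z in (("sleeve_mid",.018),("press_a",.0975),("pin_a",.098)):
    for a,pa in R["top",q]:
        P=onplane(mt,a,z)
        best=None
        for b,pb in R["scene",q]:
            x,g=tri([(mt,a),(ms,b)])
            if best is None or g[0]<best[1]: best=(x,g[0])
        print(q,a,"plane",P,np.hypot(P[0],P[1]),"tri",best)
E
```

```text
top sleeve_mid [([145.7, 250.6], 0.58), ([176.3, 226.1], 0.56), ([151.9, 207.8], 0.47)]
top press_a [([275.5, 167.2], 0.75), ([309.8, 163.0], 0.74), ([240.7, 165.9], 0.5)]
top pin_a [([311.5, 194.1], 0.97), ([240.0, 197.1], 0.68), ([276.9, 197.5], 0.61)]
top flag_a [([239.5, 163.2], 0.75), ([153.9, 207.9], 0.37)]
top jig [([273.0, 172.4], 0.58)]
scene sleeve_mid [([374.1, 218.2], 0.75), ([408.8, 217.5], 0.72), ([391.4, 237.0], 0.56)]
scene press_a [([239.2, 199.8], 0.66), ([271.9, 206.5], 0.61), ([202.0, 189.2], 0.5)]
scene pin_a [([223.8, 174.0], 0.86), ([290.5, 195.2], 0.67), ([257.9, 185.4], 0.64), ([252.6, 193.6], 0.29)]
scene flag_a [([254.9, 235.7], 0.51), ([220.2, 220.2], 0.46), ([183.5, 211.6], 0.37), ([284.9, 198.7], 0.36)]
scene jig [([235.4, 231.9], 0.7), ([138.5, 213.6], 0.64)]
sleeve_mid [145.7 250.6] plane [0.347  0.2755 0.018 ] 0.44307589644635315 tri (array([0.3481, 0.2726, 0.014 ]), 3.850212669626805)
sleeve_mid [176.3 226.1] plane [0.4221 0.1885 0.018 ] 0.46231336638428355 tri (array([0.42  , 0.1907, 0.0289]), 4.0427744624087)
sleeve_mid [151.9 207.8] plane [0.4754 
[... 185 characters left out ...]
 -0.1036,  0.0945]), 1.9195289094823789)
press_a [309.8 163. ] plane [ 0.6079 -0.2009  0.0975] 0.6402228240097391 tri (array([ 0.6098, -0.2049,  0.104 ]), 5.655359222570633)
press_a [240.7 165.9] plane [ 0.5941 -0.0011  0.0975] 0.59409552648511 tri (array([ 0.5944, -0.0052,  0.1057]), 4.4632827405440905)
pin_a [311.5 194.1] plane [ 0.5166 -0.2061  0.098 ] 0.5562236250360639 tri (array([ 0.5168, -0.2069,  0.1032]), 1.7627979938520146)
pin_a [240.  197.1] plane [ 0.5026 -0.0018  0.098 ] 0.502639623435497 tri (array([ 0.5051, -0.0036,  0.0886]), 2.3088690554948386)
pin_a [276.9 197.5] plane [ 0.5042 -0.1073  0.098 ] 0.5155090462143559 tri (array([ 0.5051, -0.1068,  0.089 ]), 1.1169584715203578)
```

Run:
```python
import cv2
a=cv2.imread("pics/top0.png")[110:270,120:340]
cv2.imwrite("pics/top0z.png",cv2.resize(a,None,fx=3.5,fy=3.5,interpolation=cv2.INTER_CUBIC))
```

```text
(no output)
```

View pics/top0z.png

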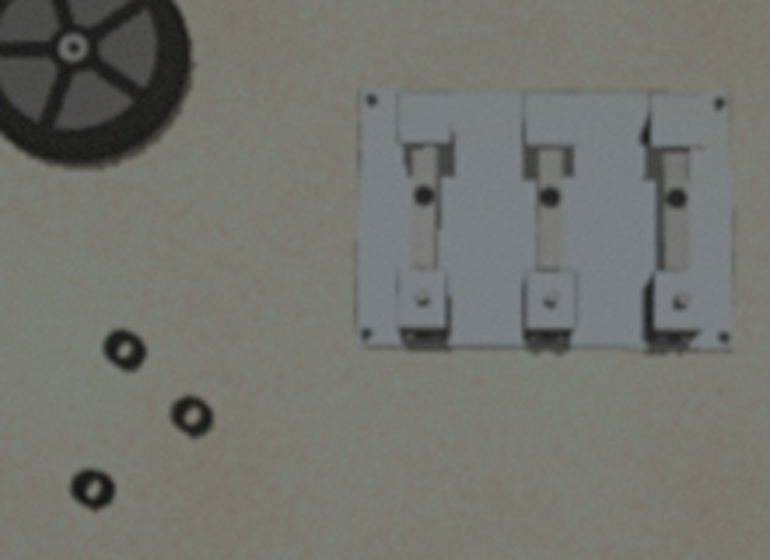

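Named candidates for the sleeve in the top image are (155,210), (175,229) and (147,250), at about 0.54, 0.46 and 0.44 m from the base. The one at (155,210) is the farthest, so it is the one meant, and the enlarged crop confirms it. Next I move towards the jig and take wrist views on the way.

Call:
jog_arm --pt "20 -43 5 0.11 1" --pt "20 -43 5 0.11 1" --pt "20 -43 5 0.11 1" --pt "20 -43 5 0.11 1" --pt "20 -43 5 0 1" --pt "0 0 0 0 1" --force 40

```text
clock: 1.25
eef_pos: [0.3772, 0.3669, 0.2287]
eef_rot: [[1.0, 0.002, -0.025], [0.025, -0.001, 1.0], [0.002, -1.0, -0.001]]
force: [0.1, 0.1, -0.7]
grip_width: 0.0003
```

```bash
cat > look.py <<'E'
import sys,cv2,pickle
from station import bot
from h import *
np.set_printoptions(precision=4,suppress=True)
def look(tag,qs=(),cam="wrist"):
    m=bot.camera_model(cam); im=bot.grab_frame(cam); cv2.imwrite(f"pics/{tag}.png",im[:,:,::-1])
    out={}
    for q in qs:
        r=bot.place_of(q,cam); out[q]=[(np.array(x["position"]),x["p"]) for x in r]
        print(q,[(np.round(x["position"],1).tolist(),round(x["p"],2)) for x in r[:6]])
    pickle.dump((m,out),open(f"pics/{tag}.pkl","wb")); return m,out
if __name__=="__main__":
    m,o=look(sys.argv[1],sys.argv[2].split(",") if len(sys.argv)>2 else ())
    s=bot.read_state(); print(s["clock"],s["eef_pos"],s["force"],s["grip_width"]); print(m["T"][:3])
    Z=dict(sleeve_mid=.018,press_a=.0975,pin_a=.098)
    for q in o:
        for p,c in o[q]:
            if q in Z and c>.25: print(q,p,onplane(m,p,Z[q]))
E
python3 look.py w1 sleeve_mid,press_a,pin_a
```

```text
sleeve_mid [([140.2, 187.9], 0.96), ([181.8, 223.4], 0.88), ([190.8, 144.2], 0.59)]
press_a []
pin_a [([184.2, 223.9], 0.25)]
1.45 [0.3745 0.3709 0.2277] [-0.1794  0.1067 -1.0246] 4.1614269811139405e-05
[[-0.0248 -0.9611 -0.2752  0.3076]
 [ 0.9997 -0.024  -0.0064  0.3648]
 [-0.0005 -0.2753  0.9614  0.3998]]
sleeve_mid [140.2 187.9] [0.4156 0.1926 0.018 ]
sleeve_mid [181.8 223.4] [0.4711 0.2515 0.018 ]
sleeve_mid [190.8 144.2] [0.3492 0.2708 0.018 ]
```

View pics/w1.png

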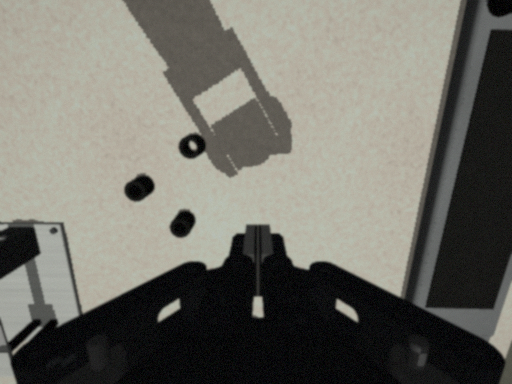

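The wrist view shows the three sleeves at (140,188), (182,223) and (191,145), with the meant one at (182,223). A corner of the jig shows at the left. I continue over the jig.

Call:
jog_arm --pt "27 -39 6 0 1" --pt "27 -39 6 0 1" --pt "27 -39 6 0 1" --pt "27 -39 6 0 1" --pt "27 -39 6 0 1" --pt "27 -39 6 0 1" --pt "27 -39 6 0 1" --pt "27 -39 6 0 1"

```text
clock: 2.25
eef_pos: [0.5903, 0.0636, 0.274]
eef_rot: [[0.998, -0.006, -0.064], [0.064, 0.002, 0.998], [-0.006, -1.0, 0.002]]
force: [0.0, 0.5, -0.3]
grip_width: 0.0002
```

Call:
jog_arm --pt "27 -39 5 0 1" --pt "27 -39 5 0 1" --pt "0 0 0 0 1" --pt "0 0 0 0 1"

```text
clock: 2.65
eef_pos: [0.6499, -0.0164, 0.282]
eef_rot: [[0.998, -0.008, -0.067], [0.067, 0.002, 0.998], [-0.008, -1.0, 0.003]]
force: [0.0, 0.2, 0.0]
grip_width: 0.0003
```

```bash
python3 look.py w2 sleeve_mid,press_a,pin_a
```

```text
sleeve_mid [([445.1, 52.0], 0.79), ([412.2, 10.0], 0.65), ([191.0, 79.6], 0.39)]
press_a [([271.0, 132.2], 0.91), ([108.1, 122.4], 0.83), ([191.9, 128.4], 0.66)]
pin_a [([105.0, 47.4], 0.9), ([190.4, 54.1], 0.73), ([273.8, 56.7], 0.57)]
2.85 [ 0.649  -0.0155  0.2827] [-0.2953 -0.2582  0.0772] -3.9154026007191014e-05
[[-0.0663 -0.9619 -0.2653  0.5821]
 [ 0.9978 -0.0632 -0.0204 -0.0218]
 [ 0.0028 -0.266   0.964   0.4537]]
sleeve_mid [445.1  52. ] [0.4687 0.2518 0.018 ]
sleeve_mid [412.2  10. ] [0.4181 0.1908 0.018 ]
sleeve_mid [191.   79.6] [ 0.5322 -0.1254  0.018 ]
press_a [271.  132.2] [ 0.5985 -0.002   0.0975]
press_a [108.1 122.4] [ 0.6001 -0.2136  0.0975]
press_a [191.9 128.4] [ 0.6005 -0.1053  0.0975]
pin_a [105.   47.4] [ 0.5121 -0.2098  0.098 ]
pin_a [190.4  54.1] [ 0.5125 -0.1071  0.098 ]
pin_a [273.8  56.7] [ 0.5086 -0.0058  0.098 ]
```

View pics/w2.png

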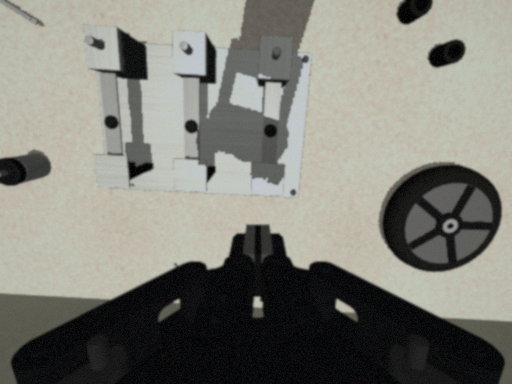

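The wrist view shows the buttons at (111,122), (191,126) and (270,130), and the pins near (97,44), (187,50) and (275,55). I fit the jig's pose from all views, leaving the height free as a check.

Run:
```python
from look import *
m2,o=pickle.load(open("pics/w2.pkl","rb"))
mt,ms=bot.camera_model("top"),bot.camera_model("scene")
# order by station i=0 (y largest)..2
B={"w2":[(270.5,131),(191.7,127),(110.5,122)],"top":[(241.1,166),(276.9,166.3),(313.4,166.9)],"sc":[(271.9,206.5),(239.2,199.8),(202,189.2)]}
P={"w2":[(273.8,56.7),(190.4,54.1),(105,47.4)],"top":[(240.3,196.3),(277,196.3),(313.5,196)],"sc":[(290.5,195.2),(257.9,185.4),(223.8,174)]}
M={"w2":m2,"top":mt,"sc":ms}; W={"w2":1/1.2,"top":1/2.5,"sc":1/3.}
for i in range(3):
    for n,D in (("B",B),("P",P)):
        x,g=tri([(M[k],D[k][i]) for k in ("w2","top","sc")]);x2,g2=tri([(M[k],D[k][i]) for k in ("w2","top")])
        print(n,i,x,np.round(g,1),x2,np.round(g2,1))
def pts(v):
    x,y,z,t=v;c,s=np.cos(t),np.sin(t);R=np.array([[c,-s],[s,c]]);o=[]
    for i in range(3):
        yy=.105*(1-i)
        b=R@[0,yy];p=R@[-.089,yy]
        o.append((np.r_[b+[x,y],z],np.r_[p+[x,y],z+.0005]))
    return o
for ks in (("w2","top","sc"),("w2",),("w2","top")):
    def f(v):
        r=[]
        for i,(b,p) in enumerate(pts(v)):
            for k in ks:
                r+=list((proj(M[k],b)-B[k][i])*W[k]*2)+list((proj(M[k],p)-P[k][i])*W[k])
        return r
    r=least_squares(f,[.6,-.105,.0975,0],loss="soft_l1"); print(ks,r.x,r.cost)
    for b,p in pts(r.x): print(b,p)
```

```text
B 0 [ 0.5953 -0.0048  0.1062] [2.1 4.1 4.4] [ 0.5977 -0.0018  0.08  ] [0. 0.]
P 0 [ 0.5068 -0.0043  0.0893] [1.1 2.  1. ] [ 0.5065 -0.0038  0.0875] [1.5 1.5]
B 1 [ 0.5971 -0.1055  0.0956] [1.8 1.1 1.1] [ 0.5984 -0.107   0.0882] [1. 1.]
P 1 [ 0.5091 -0.1069  0.0909] [2.8 1.  3.4] [ 0.5099 -0.1089  0.0868] [0.9 0.9]
B 2 [ 0.5998 -0.2144  0.0948] [2.3 3.6 5.6] [ 0.5987 -0.2125  0.0926] [1.1 1.1]
P 2 [ 0.5118 -0.2115  0.0987] [1.8 0.7 1.6] [ 0.5116 -0.212   0.0944] [0.4 0.4]
('w2', 'top', 'sc') [ 0.5986 -0.1073  0.0932  0.0126] 9.536674976316887
[ 0.5972 -0.0024  0.0932] [ 0.5082 -0.0035  0.0937]
[ 0.5986 -0.1073  0.0932] [ 0.5096 -0.1085  0.0937]
[ 0.5999 -0.2123  0.0932] [ 0.5109 -0.2135  0.0937]
('w2',) [ 0.5987 -0.1075  0.092   0.0125] 2.718322234416185
[ 0.5973 -0.0025  0.092 ] [ 0.5083 -0.0037  0.0925]
[ 0.5987 -0.1075  0.092 ] [ 0.5097 -0.1087  0.0925]
[ 0.6    -0.2125  0.092 ] [ 0.511  -0.2136  0.0925]
('w2', 'top') [ 0.5986 -0.1075  0.0917  0.0126] 3.3261043006486775
[ 0.5972 -0.0025  0.0917] [ 0.5082 -0.0037  0.0922]
[ 0.5986 -0.1075  0.0917] [ 0.5096 -0.1086  0.0922]
[ 0.5999 -0.2125  0.0917] [ 0.5109 -0.2136  0.0922]
```

The button row fits at x≈0.598, y = −0.003, −0.108 and −0.213, with jig yaw 0.013 rad. The fitted height is 92 to 96 mm against the stated 97.5 mm, which is within calibration error. I now move above the first button.

Call:
jog_arm --pt "-13 3 -38 -0.055 1" --pt "-13 3 -38 0 1" --pt "-13 3 -38 0 1" --pt "-12 4 -30 0 1" --pt "0 0 0 0 1" --pt "0 0 0 0 1"

```text
clock: 3.45
eef_pos: [0.5948, 0.0054, 0.139]
eef_rot: [[1.0, 0.001, -0.021], [0.021, 0.001, 1.0], [0.001, -1.0, 0.001]]
force: [0.4, -0.2, 1.1]
grip_width: -0.0
```

```bash
python3 look.py w3
python3 - <<'E'
import cv2
from station import bot
im=bot.grab_frame("scene")[:,:,::-1]
cv2.imwrite("pics/s3.png",cv2.resize(im[150:280,150:330],None,fx=4,fy=4,interpolation=cv2.INTER_CUBIC))
E
```

```text
3.5 [0.5948 0.0053 0.139 ] [-0.7596 -1.1486 -0.2311] -0.000272464200713618
[[-0.0209 -0.9614 -0.2743  0.5253]
 [ 0.9998 -0.0198 -0.0067  0.0033]
 [ 0.001  -0.2744  0.9616  0.3101]]
```

View pics/w3.png

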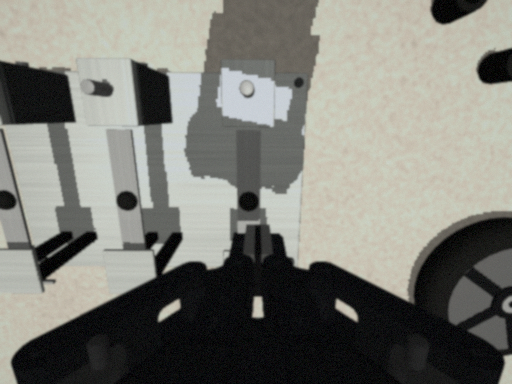

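View pics/s3.png

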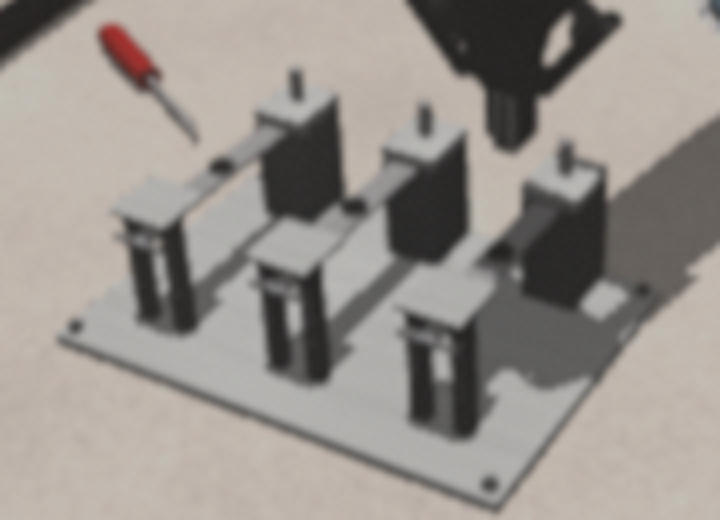

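The wrist view shows the first button at (248,201), its pin at (248,90), and the second button at (126,200). The scene crop shows all three flags near the top of their columns and the closed fingers above station 1. I recompute from this closer view.

Run:
```python
from look import *
m,o=pickle.load(open("pics/w3.pkl","rb")); m2,_=pickle.load(open("pics/w2.pkl","rb"))
for a,b in (((248.5,201),(270.5,131)),((126.5,200),(191.7,127)),((6,200),(110.5,122))):
    print(onplane(m,a,.0975),tri([(m,a),(m2,b)]))
print(bot.read_state()["force"],bot.read_state()["force"])
```

```text
[ 0.5944 -0.0026  0.0975] (array([ 0.5973, -0.0026,  0.0889]), [0.29543783000286183, 0.2954378300028547])
[ 0.5956 -0.105   0.0975] (array([ 0.5985, -0.1078,  0.0906]), [0.8635487867662806, 0.8635487867662115])
[ 0.5977 -0.2061  0.0975] (array([ 0.6002, -0.2145,  0.0893]), [0.4733489899619132, 0.47334898996210184])
[ 0.1966  0.3522 -0.2566] [ 0.1966  0.3522 -0.2566]
```

Call:
jog_arm --pt "1 -8 -10 0 1" --pt "0 0 -10 0 1" --pt "0 0 -2 0 1" --pt "0 0 0 0 1" --pt "0 0 0 0 1"

```text
clock: 4.05
eef_pos: [0.6011, -0.0052, 0.121]
eef_rot: [[1.0, 0.011, -0.02], [0.02, -0.001, 1.0], [0.011, -1.0, -0.002]]
force: [0.8, 0.0, 1.1]
grip_width: 0.0
```

Call:
jog_arm --pt "0 0 0 0 1" --pt "0 0 0 0 1"

```text
clock: 4.25
eef_pos: [0.6014, -0.0053, 0.1213]
eef_rot: [[1.0, 0.012, -0.02], [0.02, -0.001, 1.0], [0.012, -1.0, -0.002]]
force: [0.2, 0.9, 0.9]
grip_width: 0.0003
```

Call:
jog_arm --pt "-5 2 -4 0 1" --pt "0 0 0 0 1" --pt "0 0 0 0 1"

```text
clock: 4.55
eef_pos: [0.596, -0.003, 0.1173]
eef_rot: [[1.0, 0.012, -0.02], [0.02, -0.001, 1.0], [0.012, -1.0, -0.002]]
force: [0.1, -0.4, 0.0]
grip_width: -0.0002
```

Well placed. Now pressing in small steps.

Call:
jog_arm --pt "0 0 -3 0 1" --pt "0 0 -3 0 1" --pt "0 0 -2 0 1" --pt "0 0 -2 0 1"

```text
clock: 4.95
eef_pos: [0.5961, -0.0029, 0.1067]
eef_rot: [[1.0, 0.013, -0.02], [0.02, -0.002, 1.0], [0.013, -1.0, -0.002]]
force: [0.2, -0.1, -0.0]
grip_width: -0.0001
```

Call:
jog_arm --pt "0 0 -2 0 1" --pt "0 0 0 0 1"

```text
clock: 5.15
eef_pos: [0.5958, -0.0029, 0.1039]
eef_rot: [[1.0, 0.012, -0.02], [0.02, -0.001, 1.0], [0.012, -1.0, -0.002]]
force: [1.3, 0.2, 0.6]
grip_width: -0.0001
```

Call:
jog_arm --pt "0 0 -2 0 1" --pt "0 0 -2 0 1"

```text
clock: 5.35
eef_pos: [0.5961, -0.0029, 0.1]
eef_rot: [[1.0, 0.013, -0.02], [0.02, -0.002, 1.0], [0.013, -1.0, -0.002]]
force: [0.2, 0.7, 0.8]
grip_width: 0.0003
```

Call:
jog_arm --pt "0 0 -2 0 1" --pt "0 0 0 0 1"

```text
clock: 5.55
eef_pos: [0.5959, -0.0029, 0.0975]
eef_rot: [[1.0, 0.012, -0.02], [0.02, -0.001, 1.0], [0.012, -1.0, -0.002]]
force: [0.2, 0.4, -0.2]
grip_width: 0.0001
```

```bash
cat > sc.py <<'E'
import cv2,sys
from station import bot
import numpy as np
im=bot.grab_frame("scene")[:,:,::-1]
cv2.imwrite(f"pics/{sys.argv[1]}.png",cv2.resize(im[150:280,150:330],None,fx=4,fy=4,interpolation=cv2.INTER_CUBIC))
s=bot.read_state();print(s["clock"],s["eef_pos"],s["force"],s["moment"])
E
python3 sc.py s4
```

```text
5.6 [ 0.59601729 -0.00290467  0.0976529 ] [0.00902549 0.84119509 0.08903832] [ 0.01809397 -0.03304346 -0.04430553]
```

View pics/s4.png

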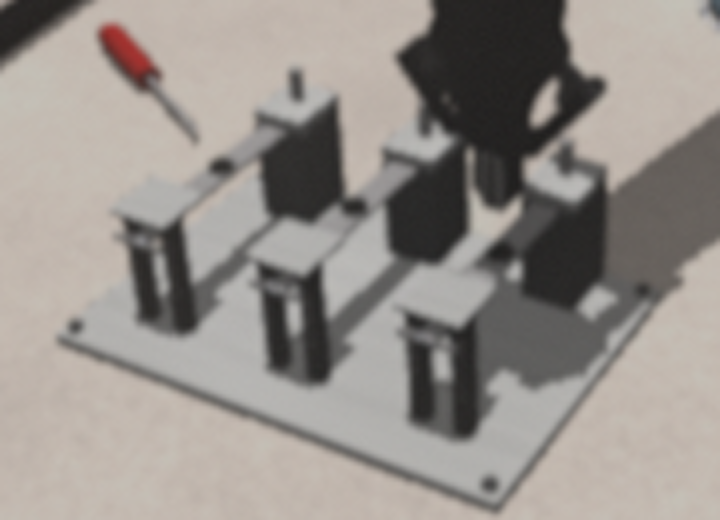

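```bash
python3 - <<'E'
from look import *
ms=bot.camera_model("scene");m3,_=pickle.load(open("pics/w3.pkl","rb"))
s=bot.read_state();e=s["eef_pos"]
print("tcp",proj(ms,e),"tip",proj(ms,e-[0,0,.011]))
for z in (.08,.0975): print("button",proj(ms,[.596,-.003,z]))
for p in ((.598,-.108,.0975),(.598,-.213,.0975),(.509,-.004,.123)): print(proj(ms,p))
for x in (.48,.713):
  for y in (.058,-.272): print("corner",proj(ms,[x+.003*0,y,.01]))
E
python3 look.py w4
```

```text
tcp [274.3051 210.0223] tip [274.3606 213.7546]
button [274.3633 215.9748]
button [274.2749 210.0601]
[237.686  199.1073]
[204.776  188.7656]
[290.7071 184.5034]
corner [315.8998 221.473 ]
corner [216.5823 190.5356]
corner [272.7344 275.6546]
corner [163.2948 231.8695]
5.65 [ 0.5961 -0.0029  0.0978] [-0.1223  0.7472  0.1843] -0.0002707303827511955
[[-0.0199 -0.9583 -0.2851  0.5246]
 [ 0.9998 -0.0195 -0.0042 -0.0046]
 [-0.0015 -0.2851  0.9585  0.268 ]]
```

View pics/w4.png

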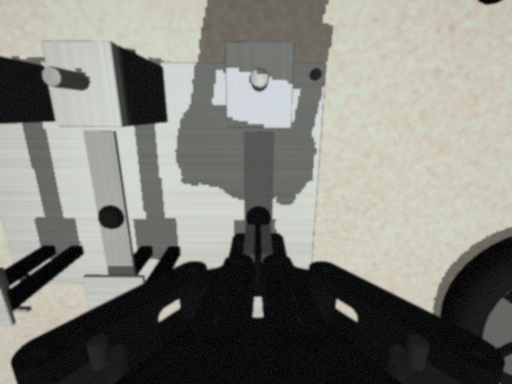

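Run:
```python
from look import *
ms=bot.camera_model("scene");m4,_=pickle.load(open("pics/w4.pkl","rb"))
print(tri([(m4,(258,233)),(ms,(273,201.3))]))
s=bot.read_state();e=s["eef_pos"]
for d in (0,-.011,.008,.02,.03): print(d,proj(m4,e+[0,0,d]),proj(ms,e+[0,0,d]))
im=bot.grab_frame("scene")[:,:,::-1]; cv2.imwrite("pics/s5.png",cv2.resize(im[170:230,240:310],None,fx=9,fy=9,interpolation=cv2.INTER_CUBIC))
```

```text
(array([ 0.5952, -0.0046,  0.1214]), [1.7497469931568248, 1.7497469931567824])
0 [258.1093 220.5584] [274.2643 209.9801]
-0.011 [258.0973 214.6855] [274.3201 213.7133]
0.008 [258.1189 225.2721] [274.2233 207.2355]
0.02 [258.135  233.1677] [274.161 203.071]
0.03 [258.1503 240.6443] [274.1084 199.5562]
```

View pics/s5.png

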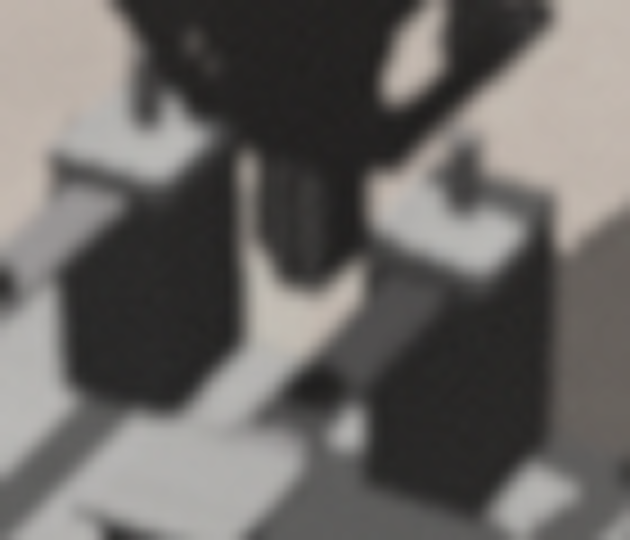

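The scene crop shows the fingertips at px (273,201), still well above the button at (275,213). Triangulating with the wrist view puts the tips at z≈0.121, which is about 23 mm behind the reported TCP. The text says they stand 11 mm ahead of it. I trust the images and go on lowering carefully under force feedback.

Call:
jog_arm --pt "0 0 -5 0 1" --pt "0 0 -5 0 1" --pt "0 0 -5 0 1" --pt "0 0 -2 0 1" --pt "0 0 0 0 1"

```text
clock: 6.2
eef_pos: [0.596, -0.0029, 0.0792]
eef_rot: [[1.0, 0.012, -0.02], [0.02, -0.001, 1.0], [0.012, -1.0, -0.002]]
force: [1.2, 0.5, -0.0]
grip_width: 0.0
```

```bash
python3 sc.py s6
```

```text
6.25 [ 0.59607955 -0.00292031  0.07936573] [-0.26488171  0.36280033  0.11277243] [ 0.00226364  0.04535877 -0.02335594]
```

View pics/s6.png

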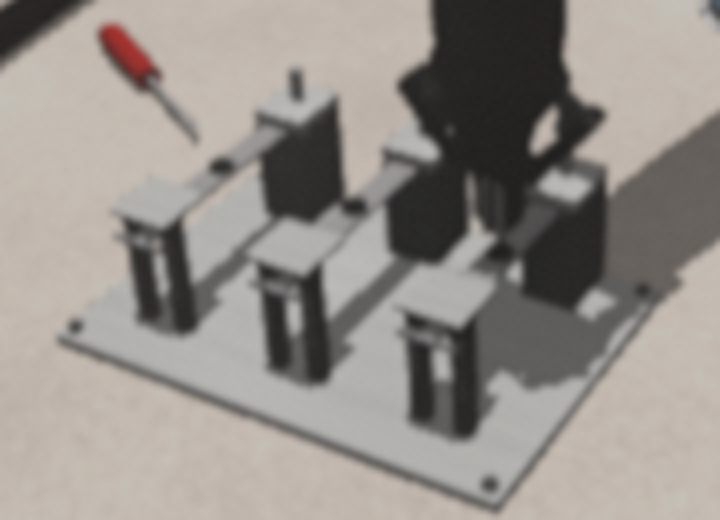

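Call:
jog_arm --pt "0 0 -2 0 1" --pt "0 0 -2 0 1"

```text
clock: 6.45
eef_pos: [0.5965, -0.003, 0.0756]
eef_rot: [[1.0, 0.014, -0.02], [0.02, -0.002, 1.0], [0.014, -1.0, -0.002]]
force: [0.2, -0.1, 0.9]
grip_width: -0.0002
```

Call:
jog_arm --pt "0 0 -2 0 1" --pt "0 0 0 0 1"

```text
clock: 6.65
eef_pos: [0.5964, -0.003, 0.0733]
eef_rot: [[1.0, 0.013, -0.02], [0.02, -0.002, 1.0], [0.013, -1.0, -0.002]]
force: [-0.3, 0.2, -1.0]
grip_width: -0.0
```

Call:
jog_arm --pt "0 0 -2 0 1" --pt "0 0 0 0 1"

```text
clock: 6.85
eef_pos: [0.5965, -0.003, 0.0712]
eef_rot: [[1.0, 0.014, -0.02], [0.02, -0.002, 1.0], [0.013, -1.0, -0.002]]
force: [1.3, -0.4, -0.2]
grip_width: 0.0001
```

```bash
python3 - <<'E'
from look import *
im=bot.grab_frame("scene")[:,:,::-1]; cv2.imwrite("pics/s7.png",cv2.resize(im[170:230,240:310],None,fx=9,fy=9,interpolation=cv2.INTER_CUBIC))
E
python3 look.py w7
```

```text
6.95 [ 0.5967 -0.0031  0.0715] [-0.2296 -0.13    0.421 ] 0.00020942795899973294
[[-0.0199 -0.9578 -0.2866  0.525 ]
 [ 0.9998 -0.0196 -0.0039 -0.0046]
 [-0.0019 -0.2866  0.958   0.2416]]
```

View pics/s7.png

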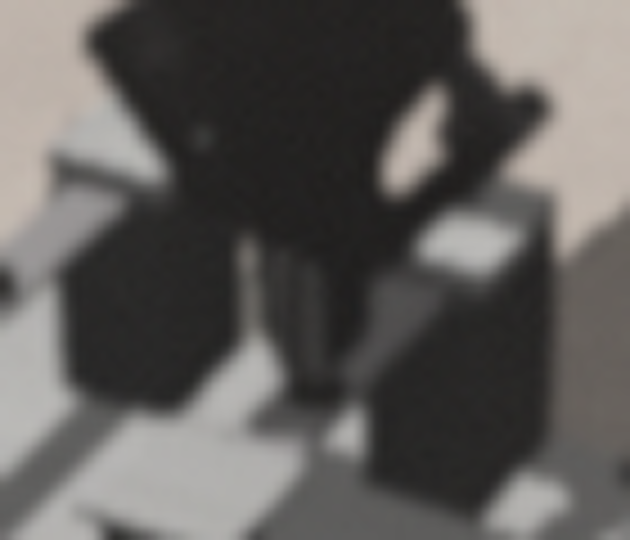

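View pics/w7.png

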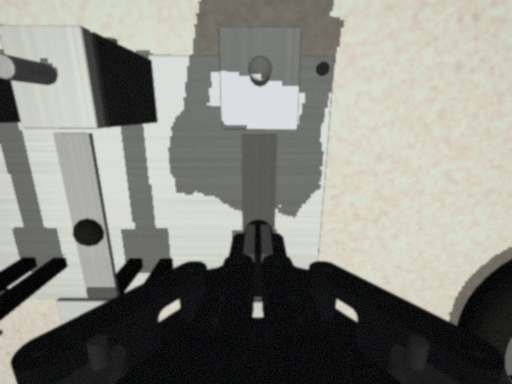

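The fingertips are centred on the button and about to touch it. Wrist view: button at (258,228), tips at (258,235).

Call:
jog_arm --pt "0 0 -2 0 1" --pt "0 0 0 0 1"

```text
clock: 7.15
eef_pos: [0.5969, -0.0031, 0.0695]
eef_rot: [[1.0, 0.014, -0.02], [0.02, -0.002, 1.0], [0.014, -1.0, -0.002]]
force: [0.2, 0.3, -0.0]
grip_width: 0.0001
```

Call:
jog_arm --pt "0 0 -2 0 1" --pt "0 0 0 0 1"

```text
clock: 7.35
eef_pos: [0.5974, -0.0032, 0.0679]
eef_rot: [[1.0, 0.016, -0.02], [0.02, -0.002, 1.0], [0.016, -1.0, -0.002]]
force: [0.8, -0.3, 0.8]
grip_width: -0.0001
```

Call:
jog_arm --pt "0 0 -2 0 1" --pt "0 0 0 0 1"

```text
clock: 7.55
eef_pos: [0.5977, -0.0032, 0.0663]
eef_rot: [[1.0, 0.016, -0.02], [0.02, -0.002, 1.0], [0.016, -1.0, -0.002]]
force: [0.6, 0.7, 1.5]
grip_width: -0.0001
```

Call:
jog_arm --pt "-1 0 -2 0 1" --pt "0 0 0 0 1"

```text
clock: 7.75
eef_pos: [0.5978, -0.0032, 0.0651]
eef_rot: [[1.0, 0.019, -0.02], [0.02, -0.002, 1.0], [0.019, -1.0, -0.003]]
force: [-0.8, -0.4, 2.3]
grip_width: 0.0001
```

Call:
jog_arm --pt "-1 0 -2 0 1" --pt "0 0 0 0 1"

```text
clock: 7.95
eef_pos: [0.5978, -0.0032, 0.0639]
eef_rot: [[1.0, 0.022, -0.02], [0.02, -0.002, 1.0], [0.022, -1.0, -0.003]]
force: [0.6, 0.8, 2.5]
grip_width: -0.0003
```

```bash
python3 sc.py s8;python3 look.py w8
```

```text
8.0 [ 0.59775708 -0.00323036  0.06391096] [0.3896432  0.30026401 3.2129419 ] [ 0.15858946 -0.18855875 -0.01614103]
8.05 [ 0.5978 -0.0032  0.0639] [ 1.0643 -0.0674  2.7661] -0.0002461929717484959
[[-0.0198 -0.9557 -0.2938  0.5248]
 [ 0.9998 -0.0197 -0.0033 -0.0047]
 [-0.0026 -0.2938  0.9559  0.2335]]
```

View pics/s8.png

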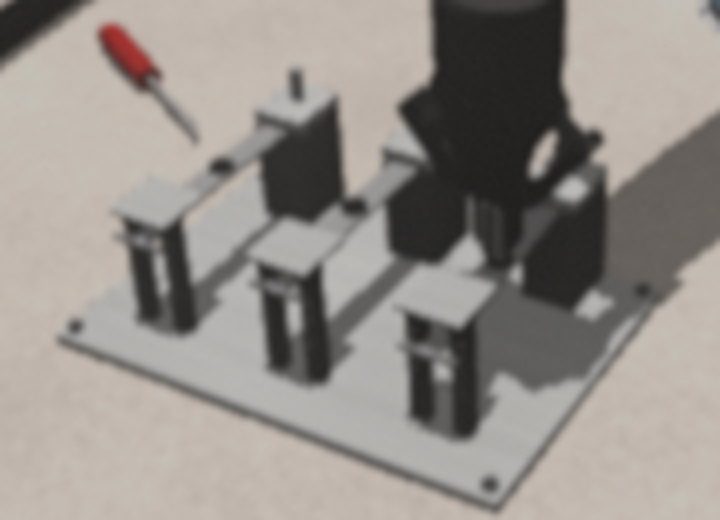

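View pics/w8.png

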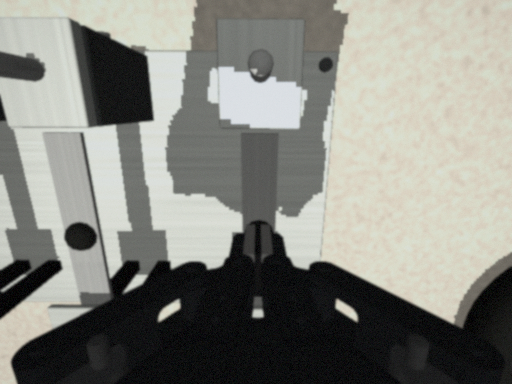

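The flag of the first station has moved down about 14 crop px (about 10 mm) at only about 3 N, so this is probably the weak spring. I press on.

Call:
jog_arm --pt "-1 0 -4 0 1" --pt "-1 0 -4 0 1"

```text
clock: 8.25
eef_pos: [0.598, -0.0033, 0.0578]
eef_rot: [[0.999, 0.027, -0.02], [0.02, -0.003, 1.0], [0.027, -1.0, -0.003]]
force: [-0.1, 1.2, 8.0]
grip_width: 0.0005
```

Call:
jog_arm --pt "-1 0 -4 0 1"

```text
clock: 8.35
eef_pos: [0.5979, -0.0033, 0.055]
eef_rot: [[0.999, 0.029, -0.02], [0.02, -0.003, 1.0], [0.029, -1.0, -0.003]]
force: [-2.1, 1.4, 10.1]
grip_width: 0.0001
```

```bash
python3 sc.py s9
```

```text
8.4 [ 0.59771771 -0.00327356  0.05448466] [0.59764997 1.60526424 8.63627565] [ 0.20049663 -0.10123695 -0.01053491]
```

View pics/s9.png

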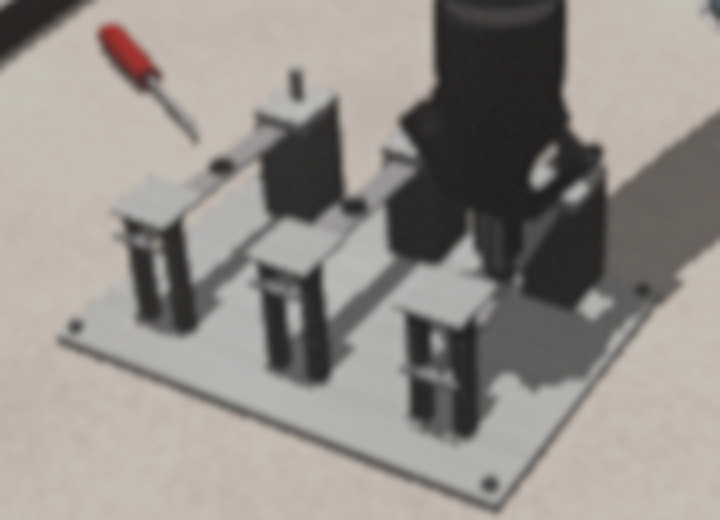

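Run:
```python
from look import *
ms=bot.camera_model("scene")
import numpy as np
for x in (.665,.68):
  for y in (-.003,-.108,-.213):
    print(x,y,[np.round((proj(ms,[x,y,z])-[150,150])*4,0) for z in (.0845,.0775,.0615,.0545)])
s=bot.read_state();print(s["force"])
im=bot.grab_frame("scene")[:,:,::-1]; cv2.imwrite("pics/s10.png",cv2.resize(im[215:265,175:280],None,fx=7,fy=7,interpolation=cv2.INTER_CUBIC))
```

```text
0.665 -0.003 [array([438., 319.]), array([439., 329.]), array([440., 350.]), array([440., 360.])]
0.665 -0.108 [array([290., 268.]), array([291., 277.]), array([293., 298.]), array([294., 307.])]
0.665 -0.213 [array([156., 221.]), array([157., 230.]), array([160., 251.]), array([162., 260.])]
0.68 -0.003 [array([425., 333.]), array([425., 343.]), array([426., 365.]), array([426., 374.])]
0.68 -0.108 [array([275., 281.]), array([276., 290.]), array([279., 311.]), array([280., 320.])]
0.68 -0.213 [array([140., 233.]), array([142., 242.]), array([145., 263.]), array([147., 272.])]
[0.5976 1.6053 8.6363]
```

View pics/s10.png

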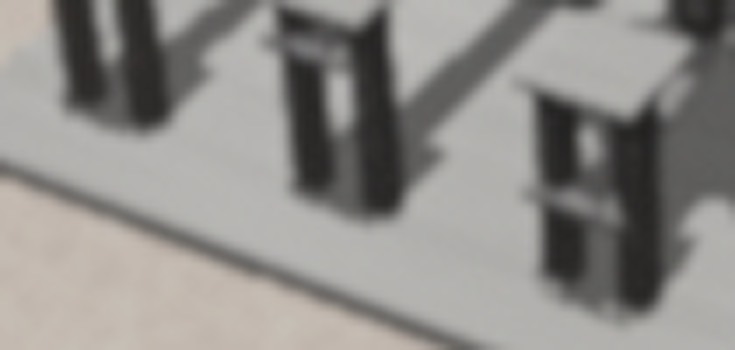

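The flag sits at crop y≈376, against 338 at the start. At 1.37 px/mm that is about 28 mm at 9 N, so the first station (largest y) is the weak one. I retract and go to the second button.

Call:
jog_arm --pt "0 0 15 0 1" --pt "0 0 20 0 1" --pt "0 0 15 0 1" --pt "0 -35 0 0 1" --pt "0 -35 0 0 1" --pt "0 -35 0 0 1" --pt "0 0 0 0 1" --pt "0 0 0 0 1"

```text
clock: 9.25
eef_pos: [0.5936, -0.1109, 0.1075]
eef_rot: [[1.0, 0.021, -0.023], [0.023, -0.003, 1.0], [0.021, -1.0, -0.003]]
force: [0.7, 0.0, -0.2]
grip_width: -0.0001
```

Call:
jog_arm --pt "4 3 -12 0 1" --pt "0 0 -12 0 1" --pt "0 0 0 0 1"

```text
clock: 9.55
eef_pos: [0.5971, -0.1052, 0.0811]
eef_rot: [[1.0, 0.019, -0.025], [0.025, -0.002, 1.0], [0.019, -1.0, -0.002]]
force: [-0.1, 0.7, 0.7]
grip_width: 0.0002
```

```bash
python3 sc.py s11;python3 look.py w11
```

```text
9.6 [ 0.59748089 -0.10524984  0.08181367] [-0.19732294  1.4606885   0.83535037] [0.03518821 0.03135522 0.02853547]
9.65 [ 0.5981 -0.1057  0.0827] [ 0.3562 -0.7876 -0.2556] 7.963029677890166e-05
[[-0.0245 -0.9559 -0.2927  0.5247]
 [ 0.9997 -0.0241 -0.0049 -0.1071]
 [-0.0024 -0.2927  0.9562  0.2515]]
```

View pics/s11.png

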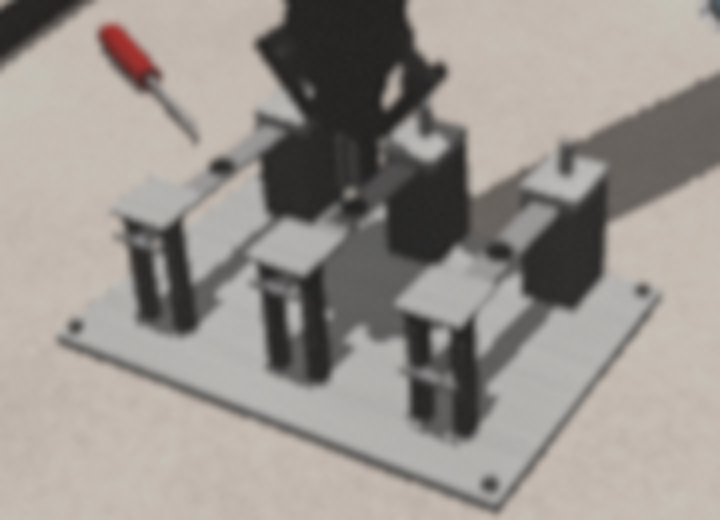

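View pics/w11.png

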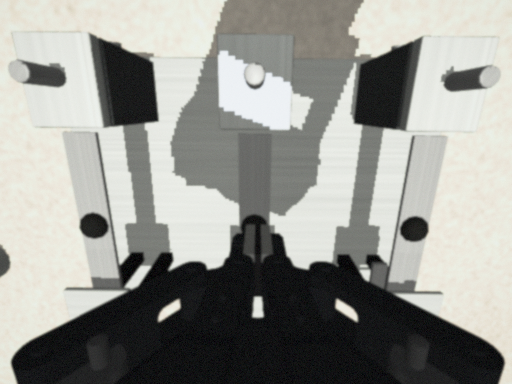

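The first flag stays down. The second button shows at (255,225) and the tips at (258,235), so I shift 2 mm in −y and press.

Call:
jog_arm --pt "0 -2 -6 0 1" --pt "0 0 -4 0 1" --pt "0 0 0 0 1"

```text
clock: 9.95
eef_pos: [0.5985, -0.1072, 0.0724]
eef_rot: [[0.999, 0.023, -0.026], [0.026, -0.003, 1.0], [0.022, -1.0, -0.004]]
force: [0.2, 0.6, 0.3]
grip_width: -0.0
```

Call:
jog_arm --pt "0 0 -3 0 1" --pt "0 0 -2 0 1"

```text
clock: 10.15
eef_pos: [0.5991, -0.1075, 0.0679]
eef_rot: [[0.999, 0.024, -0.026], [0.026, -0.003, 1.0], [0.024, -1.0, -0.004]]
force: [-1.4, 0.9, 4.4]
grip_width: -0.0001
```

Call:
jog_arm --pt "-1 0 -2 0 1" --pt "0 0 -2 0 1"

```text
clock: 10.35
eef_pos: [0.5995, -0.1075, 0.0658]
eef_rot: [[0.999, 0.027, -0.026], [0.026, -0.004, 1.0], [0.027, -1.0, -0.004]]
force: [-4.6, 1.6, 7.9]
grip_width: 0.0001
```

Call:
jog_arm --pt "-2 0 -2 0 1"

```text
clock: 10.45
eef_pos: [0.5993, -0.1076, 0.0655]
eef_rot: [[0.999, 0.031, -0.025], [0.025, -0.004, 1.0], [0.031, -1.0, -0.005]]
force: [3.6, 2.5, 7.4]
grip_width: -0.0001
```

```bash
python3 sc.py s12
```

```text
10.5 [ 0.59941563 -0.10760685  0.06566026] [1.80102198 2.2711983  6.13306092] [ 0.39587983 -0.31832323 -0.02328696]
```

View pics/s12.png

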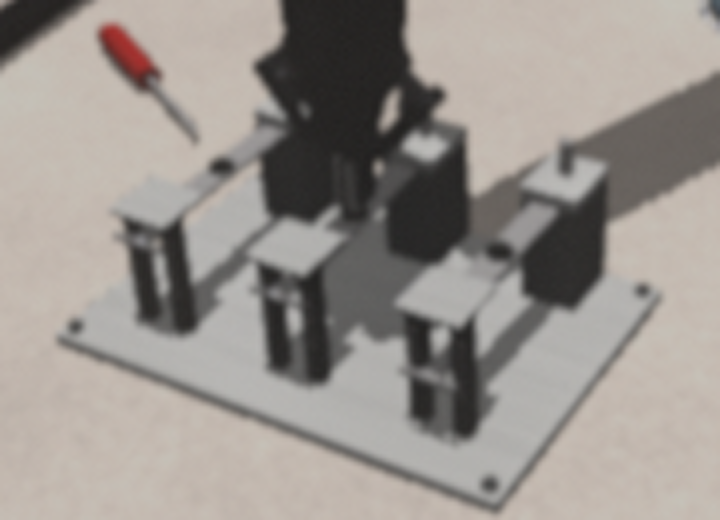

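The second flag moved only about 6 px (about 5 mm) at 6 to 8 N, so it is a sound spring. It needs a little more.

Call:
jog_arm --pt "0 0 -4 0 1"

```text
clock: 10.6
eef_pos: [0.5999, -0.1076, 0.0634]
eef_rot: [[0.999, 0.032, -0.026], [0.026, -0.004, 1.0], [0.032, -0.999, -0.005]]
force: [-6.8, 2.4, 11.4]
grip_width: -0.0
```

Call:
jog_arm --pt "0 0 -3 0 1"

```text
clock: 10.7
eef_pos: [0.5999, -0.1076, 0.0621]
eef_rot: [[0.999, 0.031, -0.026], [0.026, -0.004, 1.0], [0.031, -0.999, -0.005]]
force: [-6.7, 1.5, 12.9]
grip_width: -0.0003
```

```bash
python3 sc.py s13
```

```text
10.75 [ 0.59989312 -0.10757496  0.06206514] [-6.44084615  1.92942143 13.00813498] [0.34400798 1.0458465  0.02127368]
```

View pics/s13.png

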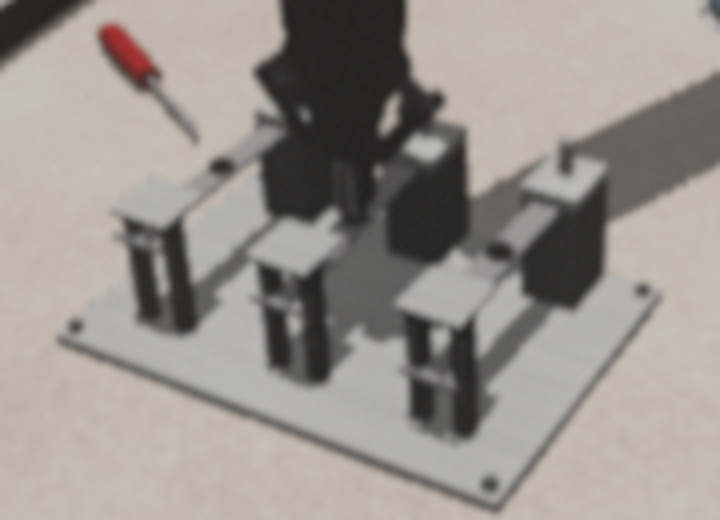

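The second flag went from 286 to 304, about 13 mm. The total force is close to the limit, so I back off now.

Call:
jog_arm --pt "0 0 8 0 1" --pt "0 0 15 0 1" --pt "0 0 15 0 1" --pt "0 -35 8 0 1" --pt "0 -35 0 0 1" --pt "0 -32 0 0 1" --pt "0 0 0 0 1" --pt "0 0 0 0 1"

```text
clock: 11.55
eef_pos: [0.601, -0.2132, 0.1171]
eef_rot: [[0.999, 0.037, -0.028], [0.028, -0.007, 1.0], [0.037, -0.999, -0.008]]
force: [0.3, 0.5, -0.6]
grip_width: 0.0004
```

```bash
python3 sc.py s14; python3 look.py w14
```

```text
11.6 [ 0.60120022 -0.2131441   0.11720857] [ 0.57175118  0.208477   -0.1109905 ] [ 0.02104023  0.02103038 -0.01753556]
11.65 [ 0.6012 -0.2125  0.117 ] [ 0.1917 -0.1623 -0.6222] -0.0002483663847776505
[[-0.0281 -0.9507 -0.3089  0.5256]
 [ 0.9996 -0.0294 -0.0003 -0.2143]
 [-0.0088 -0.3088  0.9511  0.2857]]
```

View pics/w14.png

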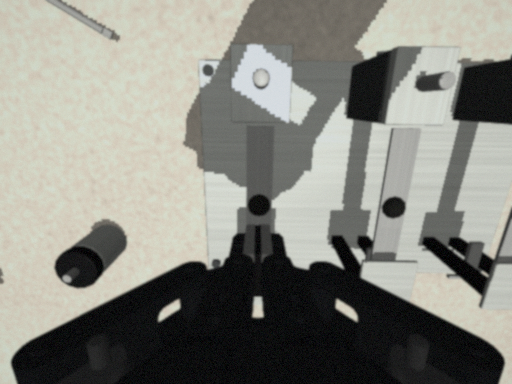

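View pics/s14.png

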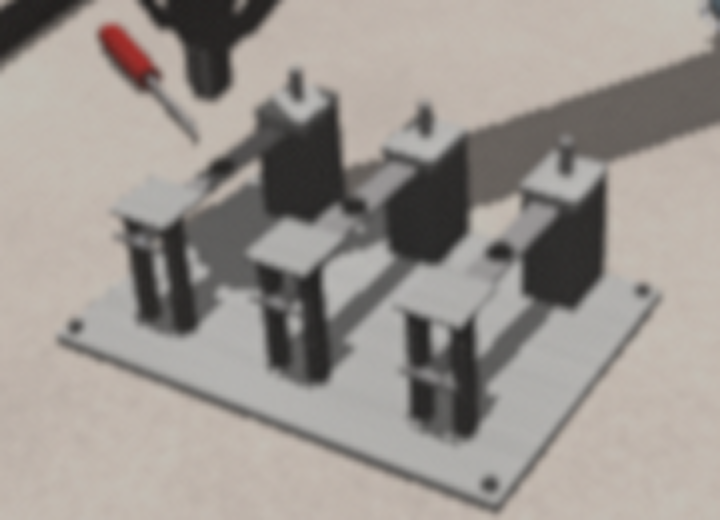

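The second flag reads about 10 to 13 mm and the first stays at about 28 mm. The third button at (260,205) is aligned with the closed fingers at (258,235). I go down to it.

Call:
jog_arm --pt "-1 0 -15 0 1" --pt "0 0 -15 0 1" --pt "0 0 -9 0 1" --pt "0 0 0 0 1" --pt "0 0 0 0 1"

```text
clock: 12.15
eef_pos: [0.5986, -0.2079, 0.0722]
eef_rot: [[0.999, 0.033, -0.034], [0.034, -0.005, 0.999], [0.033, -0.999, -0.006]]
force: [-0.1, -0.3, 0.1]
grip_width: -0.0001
```

```bash
python3 look.py w15
```

```text
12.2 [ 0.5985 -0.2079  0.0721] [ 0.5485  0.4675 -0.7853] 3.369647699890285e-05
[[-0.0332 -0.9519 -0.3046  0.5238]
 [ 0.9994 -0.0333 -0.0049 -0.2099]
 [-0.0055 -0.3045  0.9525  0.241 ]]
```

View pics/w15.png

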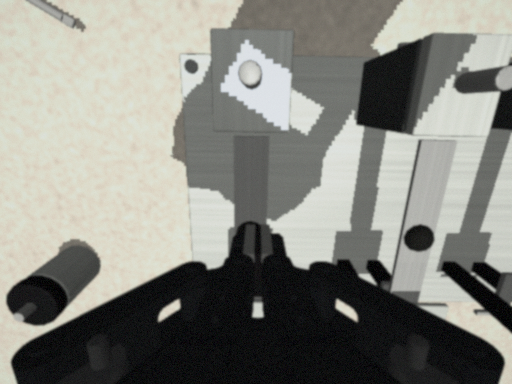

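The tool drifted to y −0.208. The button is at (250,228) and the tips at (257,235), so I lift slightly and shift y by −5 mm.

Call:
jog_arm --pt "0 -5 3 0 1" --pt "0 0 0 0 1" --pt "0 0 0 0 1"

```text
clock: 12.5
eef_pos: [0.5993, -0.2138, 0.0767]
eef_rot: [[0.999, 0.034, -0.034], [0.034, -0.006, 0.999], [0.034, -0.999, -0.007]]
force: [0.2, -0.2, -0.6]
grip_width: -0.0
```

Call:
jog_arm --pt "0 0 -3 0 1" --pt "0 0 -3 0 1" --pt "0 0 -2 0 1"

```text
clock: 12.8
eef_pos: [0.6, -0.2145, 0.0694]
eef_rot: [[0.999, 0.037, -0.033], [0.034, -0.007, 0.999], [0.036, -0.999, -0.008]]
force: [-0.4, -0.2, 0.3]
grip_width: -0.0003
```

Call:
jog_arm --pt "-1 0 -3 0 1"

```text
clock: 12.9
eef_pos: [0.6002, -0.2147, 0.0671]
eef_rot: [[0.999, 0.039, -0.033], [0.033, -0.007, 0.999], [0.039, -0.999, -0.009]]
force: [2.5, 2.3, 6.3]
grip_width: -0.0001
```

Call:
jog_arm --pt "-0.5 0 -3 0 1"

```text
clock: 13.0
eef_pos: [0.6006, -0.2147, 0.0652]
eef_rot: [[0.999, 0.041, -0.033], [0.033, -0.008, 0.999], [0.041, -0.999, -0.009]]
force: [-2.1, 1.3, 9.0]
grip_width: 0.0003
```

Call:
jog_arm --pt "-0.5 0 -3 0 1"

```text
clock: 13.1
eef_pos: [0.6008, -0.2147, 0.0637]
eef_rot: [[0.999, 0.042, -0.033], [0.034, -0.008, 0.999], [0.042, -0.999, -0.009]]
force: [-3.7, 2.7, 10.5]
grip_width: 0.0001
```

```bash
python3 sc.py s16
```

```text
13.15 [ 0.60077049 -0.21471887  0.06356468] [-1.90660339  2.83667058 10.72081081] [ 0.37762518  0.35320797 -0.02989753]
```

View pics/s16.png

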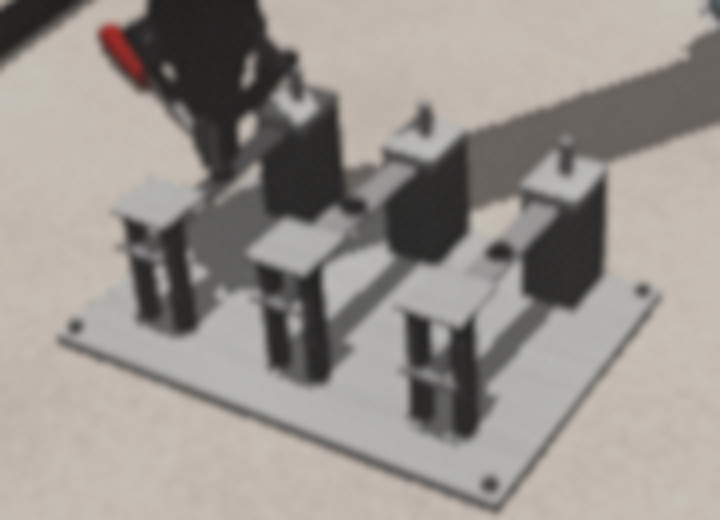

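Call:
jog_arm --pt "-0.5 -0.5 -3 0 1"

```text
clock: 13.25
eef_pos: [0.6009, -0.2149, 0.0624]
eef_rot: [[0.999, 0.043, -0.033], [0.034, -0.007, 0.999], [0.043, -0.999, -0.008]]
force: [-4.2, 5.1, 12.4]
grip_width: 0.0
```

Run:
```python
from station import bot
import cv2
a=cv2.imread("pics/scene0.png")
im=bot.grab_frame("scene")[:,:,::-1]
c=lambda i:cv2.resize(i[192:240,172:222],None,fx=8,fy=8,interpolation=cv2.INTER_CUBIC)
d=lambda i:cv2.resize(i[205:253,205:255],None,fx=8,fy=8,interpolation=cv2.INTER_CUBIC)
cv2.imwrite("pics/f17.png",cv2.resize(cv2.vconcat([cv2.hconcat([c(a),c(im)]),cv2.hconcat([d(a),d(im)])]),(624,600)))
s=bot.read_state();print(s["eef_pos"],s["force"])
```

```text
[ 0.60087339 -0.21478568  0.06222658] [-3.14430151  3.81551708 12.23262719]
```

View pics/f17.png

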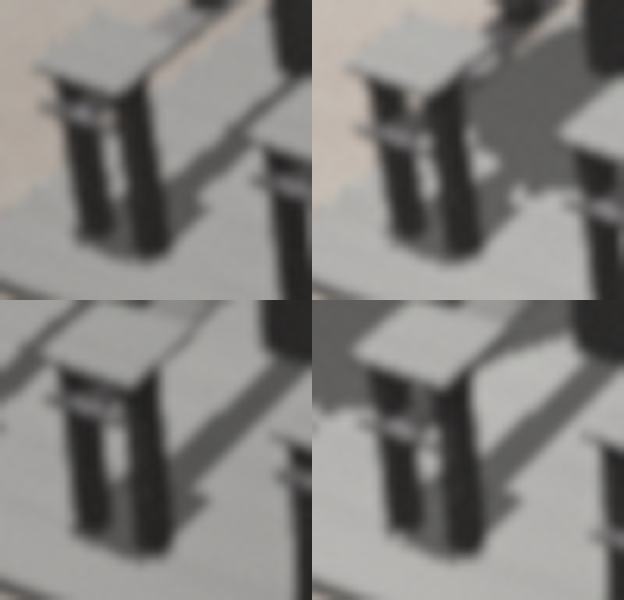

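Flags 3 and 2 moved by about 11.8 mm and 10.8 mm (25 and 23 px at 2.13 px/mm), both inside 7 to 23 mm. All three springs are tested. I lift and travel to the sleeve while opening the gripper.

Call:
jog_arm --pt "0 0 10 0 1" --pt "0 0 40 0 1" --pt "0 0 45 0 1" --pt "0 0 45 0 1" --pt "-6 46 0 0 0.3" --pt "-6 46 0 0 0" --pt "-6 46 0 0 0" --pt "-6 46 0 0 0"

```text
clock: 14.1
eef_pos: [0.5739, -0.0303, 0.2079]
eef_rot: [[0.999, 0.043, -0.024], [0.024, -0.008, 1.0], [0.042, -0.999, -0.009]]
force: [1.0, 0.5, 0.2]
grip_width: 0.0578
```

Call:
jog_arm --pt "-6 46 0 0 0" --pt "-6 46 0 0 0" --pt "-6 46 0 0 0" --pt "-6 46 0 0 0" --pt "-6 46 0 0 0" --pt "-6 40 0 0 0" --pt "0 0 0 0 0" --pt "0 0 0 0 0"

```text
clock: 14.9
eef_pos: [0.5306, 0.2545, 0.2068]
eef_rot: [[0.999, 0.04, -0.031], [0.031, -0.01, 0.999], [0.04, -0.999, -0.011]]
force: [1.0, -0.8, -0.3]
grip_width: 0.0853
```

```bash
python3 look.py w18 sleeve_mid,pin_a; python3 sc.py s18
```

```text
sleeve_mid [([212.3, 70.9], 0.97), ([281.3, 8.6], 0.79), ([259.9, 116.4], 0.78)]
pin_a [([12.3, 149.4], 0.82)]
15.05 [0.5313 0.253  0.207 ] [-0.7824 -0.3551 -0.6311] 0.08515333169342802
[[-0.0303 -0.9497 -0.3118  0.4545]
 [ 0.9995 -0.0321  0.0008  0.2535]
 [-0.0108 -0.3116  0.9502  0.3751]]
sleeve_mid [212.3  70.9] [0.4171 0.1928 0.018 ]
sleeve_mid [281.3   8.6] [0.3489 0.274  0.018 ]
sleeve_mid [259.9 116.4] [0.4693 0.2533 0.018 ]
pin_a [ 12.3 149.4] [ 0.5075 -0.0063  0.098 ]
15.1 [0.53143079 0.25282887 0.20708735] [-0.38001998 -0.57570901  0.05767034] [ 0.00553748 -0.00225343 -0.03247071]
```

View pics/w18.png

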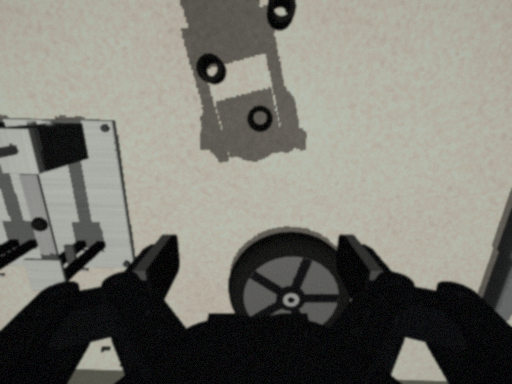

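View pics/s18.png

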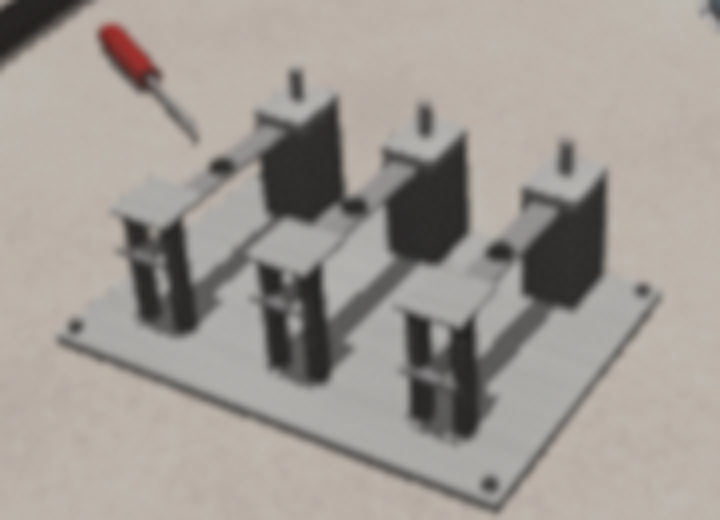

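All flags hold at about y=257, 302 and 376 in the crop. In the wrist view the sleeves are at (212,71), (281,9) and (260,117). The one meant is (260,117), at 0.533 m from the base against 0.459 and 0.444 m. I triangulate it and confirm it in a crop.

Run:
```python
from look import *
L=lambda t:pickle.load(open(f"pics/{t}.pkl","rb"))[0]
a=[(L("w1"),(181.8,223.4)),(L("w2"),(445.1,52)),(L("w18"),(259.9,117))]
print(tri(a),tri(a[1:]),tri([a[0],a[2]]))
im=cv2.imread("pics/w18.png");cv2.imwrite("pics/w18z.png",cv2.resize(im[0:160,170:330],None,fx=3.5,fy=3.5,interpolation=cv2.INTER_CUBIC))
# wrist fingertip centre
m=L("w18"); print(proj(m,[.5303,.2528,.237]))
```

```text
(array([0.4698, 0.2522, 0.0192]), [0.7565562638115804, 1.3002831973707665, 1.1730071167706115]) (array([0.4692, 0.2529, 0.0169]), [0.9424234586054756, 0.9424234586054254]) (array([0.4696, 0.253 , 0.022 ]), [0.4220757941608617, 0.4220757941607736])
[254.8049 241.1279]
```

View pics/w18z.png

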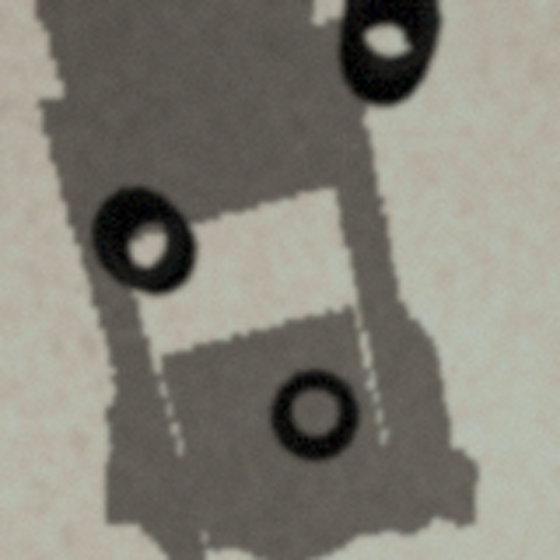

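The sleeve centre triangulates to (0.470, 0.2525, 0.019), matching the stated half-height of 18 mm. I approach it.

Call:
jog_arm --pt "-15 0 -35 0 0" --pt "-15 0 -35 0 0" --pt "-15 0 -35 0 0" --pt "-15 0 -35 0 0" --pt "0 0 0 0 0" --pt "0 0 0 0 0"

```text
clock: 15.7
eef_pos: [0.4743, 0.2461, 0.0671]
eef_rot: [[0.999, 0.049, -0.015], [0.016, -0.009, 1.0], [0.049, -0.999, -0.01]]
force: [-0.2, 0.5, 0.5]
grip_width: 0.085
```

```bash
python3 look.py w19
python3 - <<'E'
from station import bot
import cv2
im=bot.grab_frame("scene")[:,:,::-1]
cv2.imwrite("pics/s19.png",cv2.resize(im[150:270,330:450],None,fx=5,fy=5,interpolation=cv2.INTER_CUBIC))
E
```

```text
15.75 [0.474  0.2461 0.0669] [ 0.2873 -1.0001 -0.5026] 0.08539440723839513
[[-0.0147 -0.9474 -0.3198  0.3968]
 [ 0.9998 -0.0169  0.0044  0.2461]
 [-0.0096 -0.3197  0.9475  0.2347]]
```

View pics/w19.png

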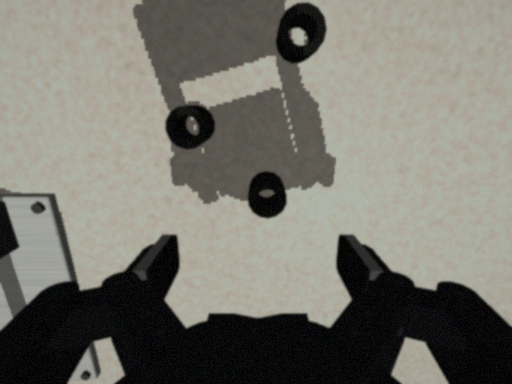

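View pics/s19.png

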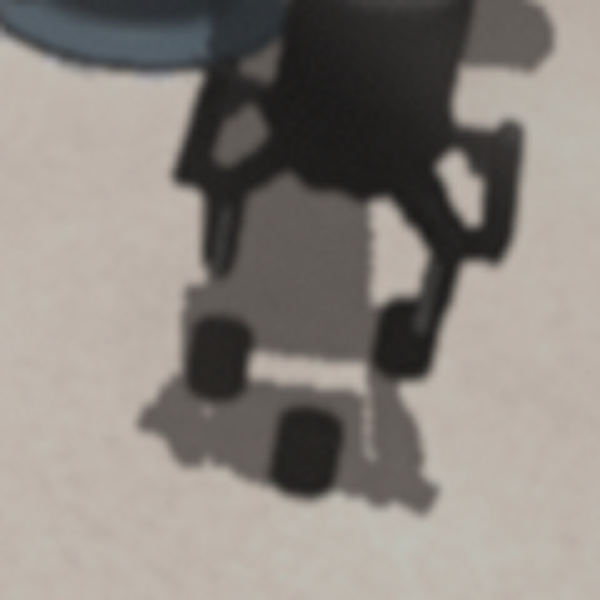

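Run:
```python
from look import *
m=pickle.load(open("pics/w19.pkl","rb"))[0];ms=bot.camera_model("scene")
print(onplane(m,(267.5,195),.018))
e=bot.read_state()["eef_pos"];R=bot.read_state()["eef_rot"]
for d in (-.011,.01,.02,.03,.04):
    print(d,[np.round(proj(ms,e-d*R[:,1]+w*R[:,2]),1) for w in (-.05,.05)],[np.round(proj(m,e-d*R[:,1]+w*R[:,2]),1) for w in (-.043,.043)])
```

```text
[0.4729 0.2539 0.018 ]
-0.011 [array([369.1, 221.3]), array([410.9, 233.4])] [array([199.6, 215.4]), array([317.5, 215.4])]
0.01 [array([370.3, 214.1]), array([412.6, 226. ])] [array([192.8, 227. ]), array([324.4, 226.9])]
0.02 [array([370.9, 210.6]), array([413.5, 222.5])] [array([189. , 233.5]), array([328.4, 233.4])]
0.03 [array([371.5, 207.1]), array([414.4, 218.9])] [array([184.8, 240.8]), array([332.8, 240.7])]
0.04 [array([372.1, 203.6]), array([415.2, 215.2])] [array([179.9, 249. ]), array([337.8, 249. ])]
```

Call:
jog_arm --pt "-1 7 -20 0 0" --pt "0 0 0 0 0" --pt "0 0 0 0 0"

```text
clock: 16.1
eef_pos: [0.4808, 0.2545, 0.0544]
eef_rot: [[0.998, 0.062, -0.014], [0.014, -0.005, 1.0], [0.062, -0.998, -0.006]]
force: [0.8, 0.4, 0.0]
grip_width: 0.0855
```

Run:
```python
from look import *
s=bot.read_state();print(s["q"],s["eef_pos"],s["eef_rot"])
```

```text
[ 16.6365   9.0008 112.3056  -1.5877  55.3936 -73.2934] [0.4808 0.2545 0.0544] [[ 0.998   0.0618 -0.0137]
 [ 0.014  -0.0053  0.9999]
 [ 0.0618 -0.9981 -0.0062]]
```

The state shows small drift on single-row moves (tilt about 3.5°, x +7 mm). That tilt is in the pads' plane and is harmless for a round sleeve. I descend with an x correction.

Call:
jog_arm --pt "-3 0 -16 0 0" --pt "-3 0 -16 0 0" --pt "-2 0 -16 0 0" --pt "0 0 -4 0 0" --pt "0 0 0 0 0"

```text
clock: 16.6
eef_pos: [0.4816, 0.2558, 0.0109]
eef_rot: [[0.997, 0.078, -0.013], [0.013, -0.001, 1.0], [0.078, -0.997, -0.002]]
force: [-0.4, 0.5, -0.5]
grip_width: 0.0854
```

```bash
python3 look.py w20
python3 - <<'E'
from station import bot
import cv2
im=bot.grab_frame("scene")[:,:,::-1]
cv2.imwrite("pics/s20.png",cv2.resize(im[150:270,330:450],None,fx=5,fy=5,interpolation=cv2.INTER_CUBIC))
E
```

```text
16.65 [0.4818 0.2559 0.0112] [-0.2875 -1.0271  0.2298] 0.08558462768132133
[[-0.0124 -0.9375 -0.3478  0.3992]
 [ 0.9999 -0.0123 -0.0026  0.2546]
 [-0.0018 -0.3478  0.9376  0.1761]]
```

View pics/w20.png

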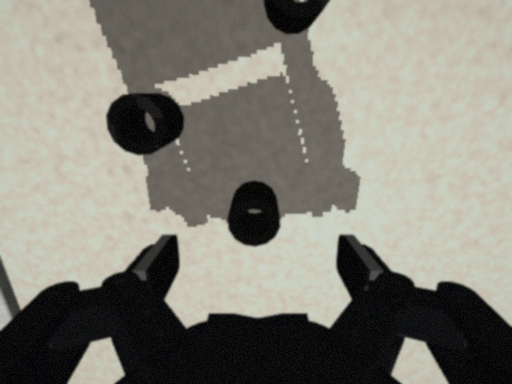

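View pics/s20.png

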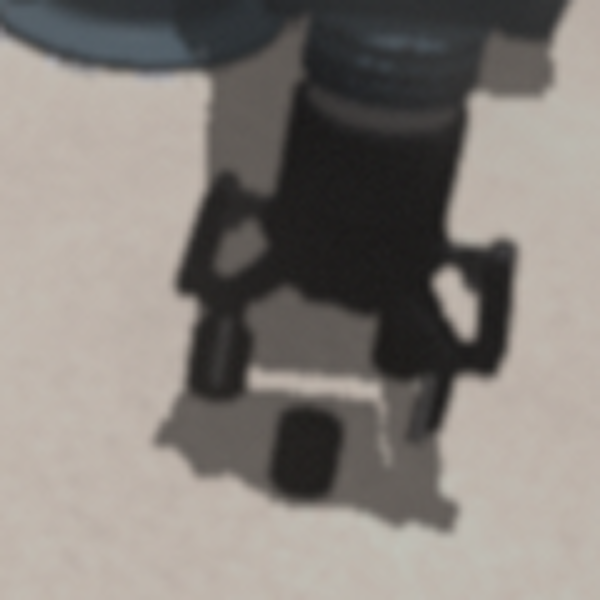

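Call:
jog_arm --pt "-8 0 20 0 0" --pt "0 0 0 0 0" --pt "0 0 0 0 0" --pt "0 0 0 0 0"

```text
clock: 17.1
eef_pos: [0.4764, 0.2564, 0.0344]
eef_rot: [[0.996, 0.084, -0.013], [0.013, 0.001, 1.0], [0.084, -0.996, -0.0]]
force: [-0.1, 0.6, 0.7]
grip_width: 0.0854
```

Run:
```python
from look import *
s=bot.read_state();print(s["q"],s["eef_pos"])
```

```text
[ 17.008    9.8689 113.9373  -1.7491  51.5736 -72.6885] [0.4764 0.2564 0.0344]
```

Call:
jog_arm --pt "0 0 30 0 0" --pt "0 0 30 0 0" --pt "0 0 0 0 0" --pt "0 0 0 0 0"

```text
clock: 17.5
eef_pos: [0.4749, 0.2555, 0.0931]
eef_rot: [[0.997, 0.079, -0.012], [0.012, -0.001, 1.0], [0.079, -0.997, -0.002]]
force: [-0.8, -0.6, -0.4]
grip_width: 0.0856
```

Call:
jog_arm --pt "20 0 0 0 0" --pt "20 0 0 0 0" --pt "0 0 0 0 0" --pt "0 0 0 0 0"

```text
clock: 17.9
eef_pos: [0.5127, 0.2546, 0.0874]
eef_rot: [[0.997, 0.071, -0.012], [0.013, -0.003, 1.0], [0.07, -0.998, -0.004]]
force: [0.4, 0.5, 0.1]
grip_width: 0.0852
```

Call:
jog_arm --pt "-20 0 0 0 0" --pt "-20 0 0 0 0" --pt "0 0 0 0 0" --pt "0 0 0 0 0"

```text
clock: 18.3
eef_pos: [0.4675, 0.2538, 0.0836]
eef_rot: [[0.998, 0.064, -0.013], [0.013, -0.005, 1.0], [0.064, -0.998, -0.006]]
force: [-0.0, 0.0, 0.4]
grip_width: 0.0853
```

Call:
jog_arm --pt "40 0 2 0 0" --pt "40 0 2 0 0" --pt "0 0 0 0 0" --pt "0 0 0 0 0"

```text
clock: 18.7
eef_pos: [0.5484, 0.2532, 0.0848]
eef_rot: [[0.998, 0.06, -0.014], [0.014, -0.006, 1.0], [0.059, -0.998, -0.007]]
force: [0.2, 0.3, -0.1]
grip_width: 0.0849
```

Call:
jog_arm --pt "-40 0 2 0 0" --pt "-40 0 2 0 0" --pt "0 0 0 0 0" --pt "0 0 0 0 0"

```text
clock: 19.1
eef_pos: [0.4638, 0.2524, 0.0865]
eef_rot: [[0.998, 0.056, -0.013], [0.014, -0.007, 1.0], [0.056, -0.998, -0.008]]
force: [0.3, -0.5, -0.8]
grip_width: 0.0855
```

Call:
jog_arm --pt "0 0 -20 0 0" --pt "0 0 -20 0 0" --pt "0 0 -20 0 0" --pt "0 0 -15 0 0" --pt "0 0 0 0 0"

```text
clock: 19.6
eef_pos: [0.468, 0.2533, 0.0116]
eef_rot: [[0.998, 0.063, -0.013], [0.013, -0.005, 1.0], [0.063, -0.998, -0.006]]
force: [-0.7, -0.6, -0.1]
grip_width: 0.0854
```

Call:
jog_arm --pt "1 0 -14 0 0" --pt "1 0 -13 0 0" --pt "0 0 0 0 0"

```text
clock: 19.9
eef_pos: [0.4732, 0.2539, -0.0143]
eef_rot: [[0.998, 0.067, -0.012], [0.013, -0.004, 1.0], [0.067, -0.998, -0.005]]
force: [0.0, -0.2, -0.1]
grip_width: 0.0854
```

```bash
python3 look.py w21
python3 - <<'E'
from station import bot
import cv2
im=bot.grab_frame("scene")[:,:,::-1]
cv2.imwrite("pics/s21.png",cv2.resize(im[150:270,330:450],None,fx=5,fy=5,interpolation=cv2.INTER_CUBIC))
E
```

```text
19.95 [ 0.4738  0.2541 -0.0134] [-0.2103  0.1451  0.9141] 0.08555862587517805
[[-0.012  -0.9413 -0.3373  0.3926]
 [ 0.9999 -0.0129  0.0006  0.2532]
 [-0.0049 -0.3373  0.9414  0.1518]]
```

View pics/w21.png

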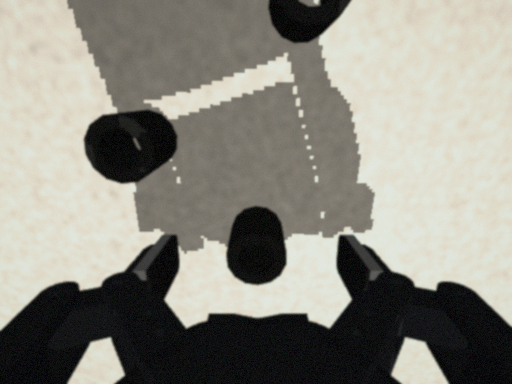

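View pics/s21.png

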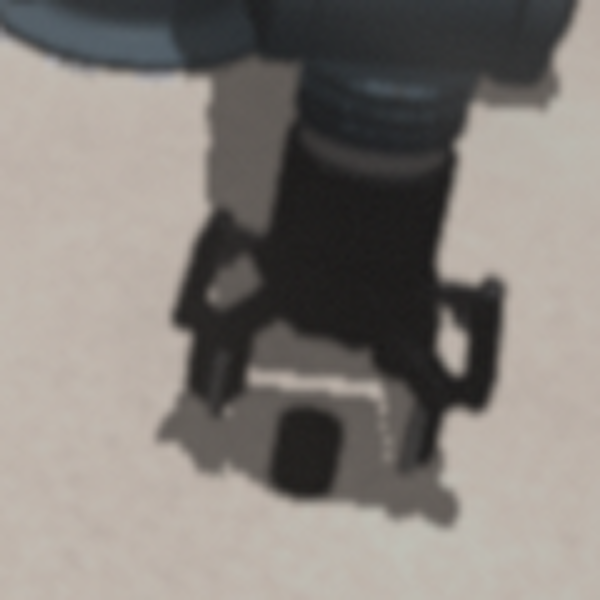

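Run:
```python
from look import *
m=pickle.load(open("pics/w21.pkl","rb"))[0];ms=bot.camera_model("scene")
s=bot.read_state();e=s["eef_pos"];R=s["eef_rot"]
r=bot.place_of("sleeve_mid","wrist");print([(np.round(x["position"]),x["p"]) for x in r]); print(onplane(m,r[0]["position"],.018),onplane(m,(257,245),.018))
for d in (.025,.035): print(d,[np.round((proj(ms,e-d*R[:,1]+w*R[:,2])-[330,150])*5) for w in (-.05,.05)],(e-d*R[:,1]))
print("sleeve",np.round((proj(ms,[.4700,.2527,.018])-[330,150])*5))
```

```text
[(array([134., 146.]), 0.96), (array([255., 242.]), 0.79)]
[0.417  0.1907 0.018 ] [0.4733 0.2533 0.018 ]
0.025 [array([202., 430.]), array([406., 492.])] [0.4724 0.2543 0.0121]
0.035 [array([205., 413.]), array([411., 475.])] [0.4717 0.2543 0.0221]
sleeve [302. 447.]
```

The sleeve at (256,244) is centred between the pads, which show at (177,240) and (338,240). In x they agree within 2 mm. I close on it.

Call:
jog_arm --pt "0 0 0 0 1" --pt "0 0 0 0 1" --pt "0 0 0 0 1" --pt "0 0 0 0 1" --pt "0 0 0 0 1" --pt "0 0 0 0 1" --force 40

```text
clock: 20.65
eef_pos: [0.4762, 0.2551, -0.0098]
eef_rot: [[0.997, 0.075, -0.013], [0.013, -0.002, 1.0], [0.075, -0.997, -0.003]]
force: [0.2, 0.1, -0.8]
grip_width: 0.0297
```

```bash
python3 look.py w22
python3 - <<'E'
from station import bot
import cv2
im=bot.grab_frame("scene")[:,:,::-1]
cv2.imwrite("pics/s22.png",cv2.resize(im[150:270,330:450],None,fx=5,fy=5,interpolation=cv2.INTER_CUBIC))
E
```

```text
20.7 [ 0.4762  0.2551 -0.0098] [ 0.002   1.493  -0.6394] 0.029705380758126135
[[-0.0124 -0.9387 -0.3444  0.3943]
 [ 0.9999 -0.0126 -0.0018  0.254 ]
 [-0.0027 -0.3444  0.9388  0.1557]]
```

View pics/w22.png

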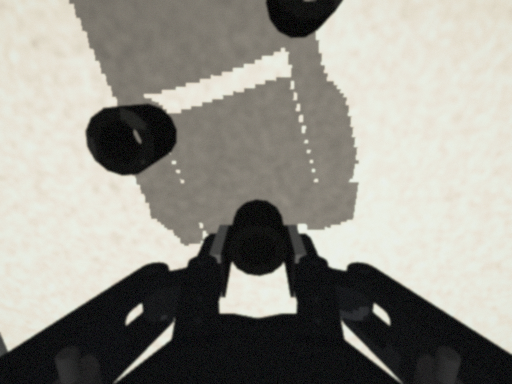

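View pics/s22.png

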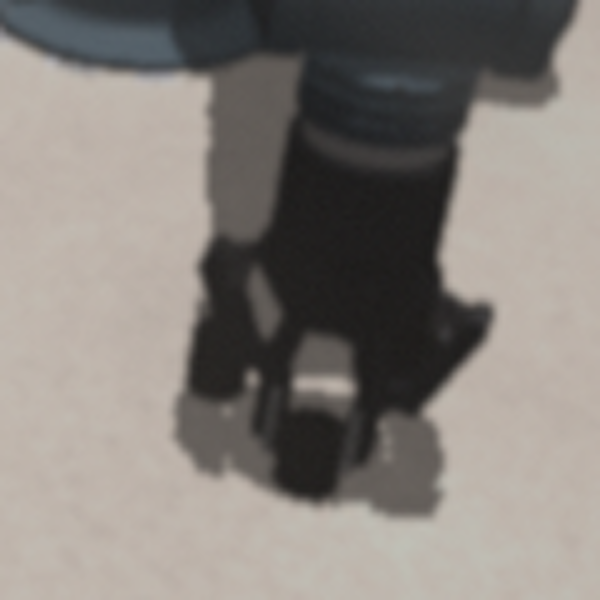

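The sleeve is gripped at a width of 29.7 mm, showing at (257,235) in the wrist view. I lift it and carry it towards the first station's pin.

Call:
jog_arm --pt "0 0 20 0 1" --pt "0 0 45 0 1" --pt "0 0 45 0 1" --pt "0 0 45 0 1" --pt "0 -30 20 0 1" --pt "5 -42 0 0 1" --pt "5 -42 0 0 1" --pt "5 -42 0 0 1"

```text
clock: 21.55
eef_pos: [0.4871, 0.0968, 0.1713]
eef_rot: [[0.997, 0.073, -0.023], [0.023, -0.004, 1.0], [0.073, -0.997, -0.005]]
force: [0.7, -0.5, -0.2]
grip_width: 0.0299
```

Call:
jog_arm --pt "5 -40 0 0 1" --pt "5 -30 0 0 1" --pt "0 0 0 0 1" --pt "0 0 0 0 1" --pt "0 0 0 0 1"

```text
clock: 22.05
eef_pos: [0.4967, 0.0203, 0.1712]
eef_rot: [[0.997, 0.073, -0.016], [0.016, -0.004, 1.0], [0.073, -0.997, -0.006]]
force: [-0.5, 0.5, -0.2]
grip_width: 0.0299
```

```bash
python3 look.py w23 sleeve_mid,pin_a; python3 sc.py s23
```

```text
sleeve_mid [([411.7, 99.0], 0.93), ([255.4, 237.3], 0.89), ([501.1, 31.6], 0.69), ([230.4, 197.1], 0.4)]
pin_a [([18.5, 196.8], 0.91), ([122.3, 195.1], 0.84), ([231.6, 197.2], 0.56)]
22.2 [0.4967 0.0208 0.1712] [-1.2617  0.7107 -0.6732] 0.029790110043463137
[[-0.0156 -0.9392 -0.343   0.415 ]
 [ 0.9999 -0.0165 -0.0002  0.0195]
 [-0.0055 -0.343   0.9393  0.3368]]
sleeve_mid [411.7  99. ] [0.4171 0.1921 0.018 ]
sleeve_mid [255.4 237.3] [0.5979 0.0178 0.018 ]
sleeve_mid [501.1  31.6] [0.3495 0.2708 0.018 ]
sleeve_mid [230.4 197.1] [ 0.5397 -0.0152  0.018 ]
pin_a [ 18.5 196.8] [ 0.5117 -0.2119  0.098 ]
pin_a [122.3 195.1] [ 0.5082 -0.1107  0.098 ]
pin_a [231.6 197.2] [ 0.5085 -0.0053  0.098 ]
22.25 [0.49671779 0.02070154 0.1712645 ] [ 0.85304845  0.09507523 -0.69754573] [-0.01717962  0.02410389  0.0294186 ]
```

View pics/w23.png

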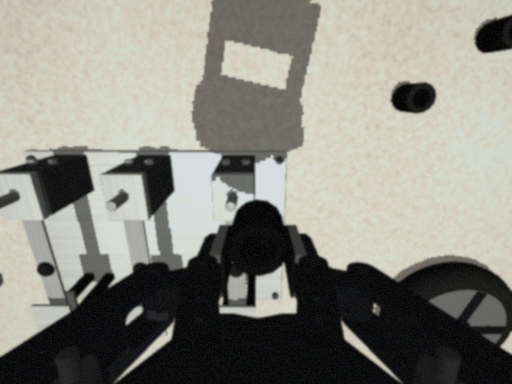

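View pics/s23.png

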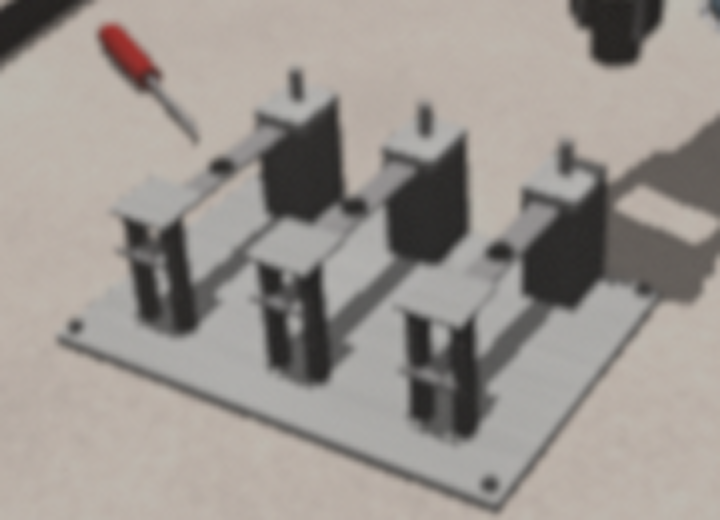

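The wrist view shows the pin at (231,200) and the gripped sleeve at (258,237). The scene crop shows the sleeve's bottom at (615,62). I overlay predicted sleeve outlines on both views to pin down its offset from the TCP.

```bash
cat > ov.py <<'E'
from look import *
def circ(m,c,r,z):
    a=np.linspace(0,2*np.pi,60)
    return np.array([proj(m,[c[0]+r*np.cos(t),c[1]+r*np.sin(t),z]) for t in a])
def overlay(im,m,items,crop,f):
    x0,y0,x1,y1=crop
    o=cv2.resize(np.ascontiguousarray(im[y0:y1,x0:x1]),None,fx=f,fy=f,interpolation=cv2.INTER_CUBIC)
    for c,r,z,col in items:
        p=((circ(m,c,r,z)-[x0,y0]+.5)*f).astype(np.int32)
        cv2.polylines(o,[p],True,col,1,cv2.LINE_AA)
    return o
E
cat > ov23.py <<'E'
from ov import *
import sys
tag=sys.argv[1]; off=np.array([float(v) for v in sys.argv[2].split(",")])/1e3; pin=np.array([float(v) for v in sys.argv[3].split(",")])/1e3
sc=[int(v) for v in sys.argv[4].split(",")]; wc=[int(v) for v in sys.argv[5].split(",")]
s=bot.read_state();e=s["eef_pos"];c=e+off
print(e,"sleeve",c,"to pin mm",np.round((pin[:2]-c[:2])*1e3,1),"bottom z",c[2]-.018)
it=[(c,.016,c[2]-.018,(0,0,255)),(c,.016,c[2]+.018,(0,255,255)),(pin,.005,.098,(0,255,0)),(pin,.005,.123,(255,255,0))]
o=[]
for n,cr in (("scene",sc),("wrist",wc)):
    m=bot.camera_model(n); im=bot.grab_frame(n)[:,:,::-1]
    o.append(cv2.resize(overlay(im,m,it,cr,6),(380,380)))
cv2.imwrite(f"pics/{tag}.png",cv2.hconcat(o))
E
python3 ov23.py o23 -4.5,0,28 508.5,-4.5 260,130,340,210 200,170,300,270
```

```text
[0.4967 0.0207 0.1713] sleeve [0.4922 0.0207 0.1993] to pin mm [ 16.3 -25.2] bottom z 0.18126449780057272
```

View pics/o23.png

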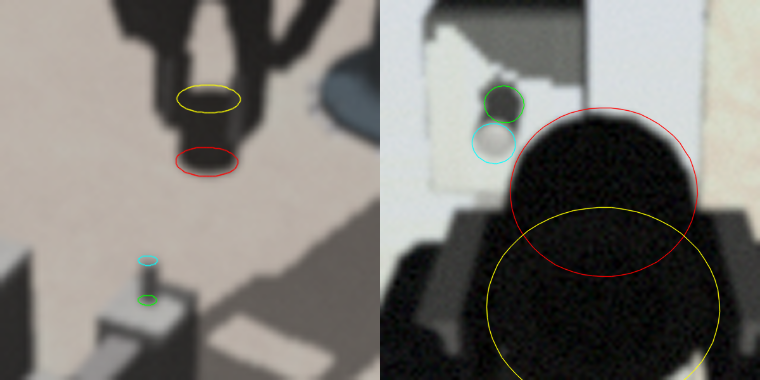

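The overlay fits well in both views, to about 1 mm. I move the sleeve over the pin.

Call:
jog_arm --pt "8 -13 0 0 1" --pt "8 -12 0 0 1" --pt "0 0 0 0 1" --pt "0 0 0 0 1" --pt "0 0 0 0 1"

```text
clock: 22.85
eef_pos: [0.5147, -0.0068, 0.1714]
eef_rot: [[0.997, 0.074, -0.017], [0.018, -0.005, 1.0], [0.074, -0.997, -0.006]]
force: [-0.3, 0.3, -0.1]
grip_width: 0.0299
```

Call:
jog_arm --pt "0 0 -15 0 1" --pt "0 0 -15 0 1" --pt "0 0 0 0 1" --pt "0 0 0 0 1"

```text
clock: 23.25
eef_pos: [0.5149, -0.0066, 0.1415]
eef_rot: [[0.997, 0.075, -0.017], [0.018, -0.005, 1.0], [0.075, -0.997, -0.006]]
force: [0.6, 0.1, 0.6]
grip_width: 0.0296
```

```bash
python3 ov23.py o24 -4,0,28 508.5,-4.7 250,130,330,210 210,180,310,280
```

```text
[ 0.5149 -0.0066  0.1415] sleeve [ 0.5109 -0.0066  0.1695] to pin mm [-2.4  1.9] bottom z 0.15153378623413086
```

View pics/o24.png

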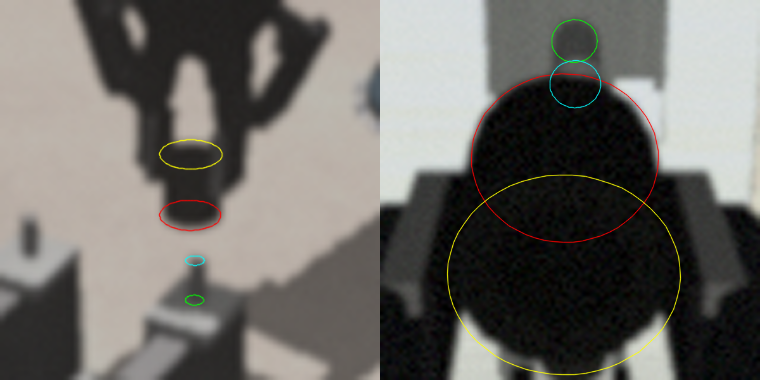

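Call:
jog_arm --pt "-1 1 -6 0 1" --pt "-1 1 -6 0 1" --pt "0 0 0 0 1" --pt "0 0 0 0 1"

```text
clock: 23.75
eef_pos: [0.5137, -0.0045, 0.1304]
eef_rot: [[0.997, 0.078, -0.018], [0.018, -0.005, 1.0], [0.078, -0.997, -0.007]]
force: [0.4, -0.1, -0.3]
grip_width: 0.0296
```

```bash
python3 ov23.py o25 -4,0,28 508.5,-4.7 250,130,330,210 210,180,310,280
```

```text
[ 0.5137 -0.0045  0.1304] sleeve [ 0.5097 -0.0045  0.1584] to pin mm [-1.2 -0.2] bottom z 0.1403663891767879
```

View pics/o25.png

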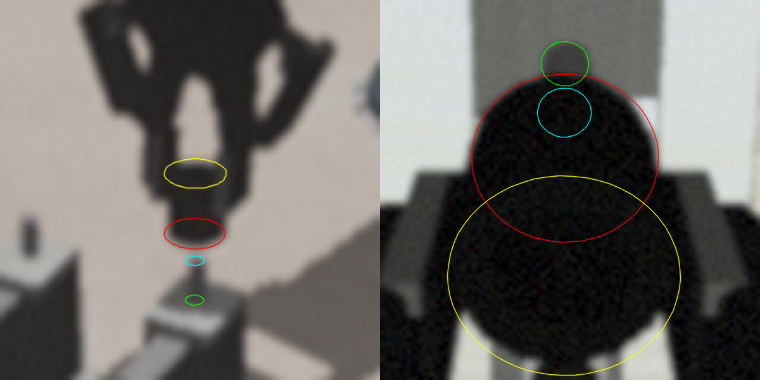

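Sleeve and pin line up in the scene crop, at columns 196 and 197. I lower it gently, watching the force.

Call:
jog_arm --pt "-1 0 -5 0 1" --pt "-1 0 -5 0 1" --pt "0 0 -5 0 1" --pt "0 0 -5 0 1" --pt "0 0 0 0 1" --pt "0 0 0 0 1"

```text
clock: 24.45
eef_pos: [0.5113, -0.0046, 0.1083]
eef_rot: [[0.997, 0.078, -0.018], [0.018, -0.005, 1.0], [0.078, -0.997, -0.007]]
force: [-0.1, 0.8, -1.2]
grip_width: 0.0297
```

```bash
python3 ov23.py o26 -4,0,28 508.5,-4.7 250,130,330,210 210,180,310,280
```

```text
[ 0.5113 -0.0046  0.1083] sleeve [ 0.5073 -0.0046  0.1363] to pin mm [ 1.2 -0.1] bottom z 0.11834461519892008
```

View pics/o26.png

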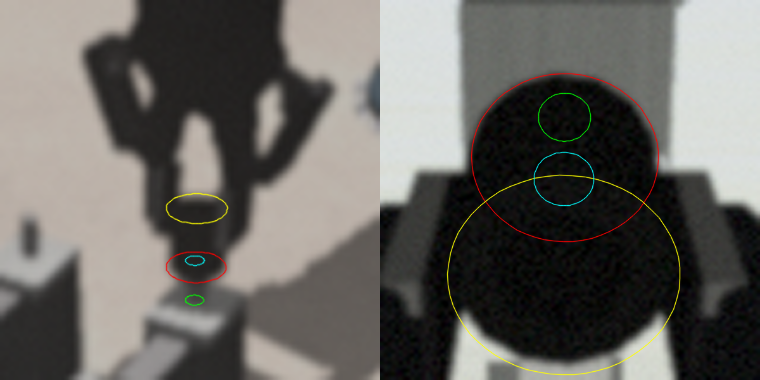

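Call:
jog_arm --pt "0.5 0 -4 0 1" --pt "0.5 0 -4 0 1" --pt "0 0 -4 0 1" --pt "0 0 -3 0 1" --pt "0 0 0 0 1"

```text
clock: 25.05
eef_pos: [0.5128, -0.0046, 0.0927]
eef_rot: [[0.997, 0.079, -0.018], [0.018, -0.006, 1.0], [0.079, -0.997, -0.007]]
force: [-0.1, 0.2, -0.6]
grip_width: 0.0296
```

```bash
python3 ov23.py o27 -4,0,28 508.5,-4.7 250,130,330,210 210,180,310,280
```

```text
[ 0.5128 -0.0046  0.0927] sleeve [ 0.5088 -0.0046  0.1207] to pin mm [-0.3 -0.1] bottom z 0.10265061445900947
```

View pics/o27.png

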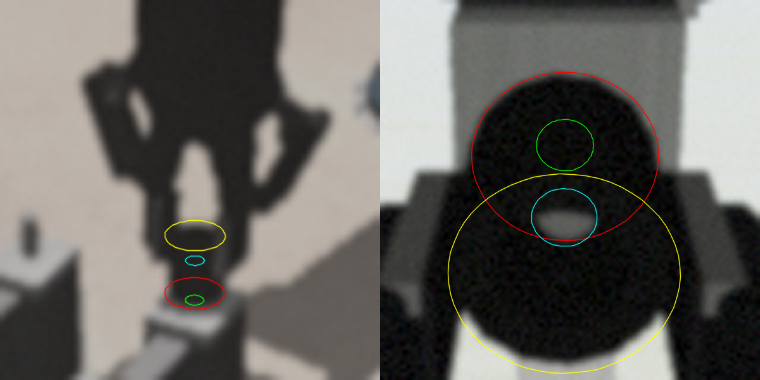

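The pin top now shows through the bore, so the sleeve is around the pin with no contact force. I lower the last few millimetres until it touches the clamp.

Call:
jog_arm --pt "0 0 -2 0 1" --pt "0 0 -2 0 1" --pt "0 0 0 0 1"

```text
clock: 25.45
eef_pos: [0.5135, -0.0048, 0.0892]
eef_rot: [[0.997, 0.08, -0.018], [0.018, -0.006, 1.0], [0.08, -0.997, -0.008]]
force: [0.6, 0.1, -0.3]
grip_width: 0.0299
```

Call:
jog_arm --pt "0 0 -2 0 1" --pt "0 0 0 0 1"

```text
clock: 25.65
eef_pos: [0.5144, -0.005, 0.0882]
eef_rot: [[0.996, 0.082, -0.018], [0.018, -0.006, 1.0], [0.082, -0.997, -0.008]]
force: [1.1, 0.2, -0.8]
grip_width: 0.0296
```

Call:
jog_arm --pt "-1 0 -2 0 1" --pt "-1 0 -2 0 1" --pt "0 0 0 0 1"

```text
clock: 25.95
eef_pos: [0.5154, -0.0051, 0.0886]
eef_rot: [[0.996, 0.088, -0.018], [0.018, -0.007, 1.0], [0.088, -0.996, -0.008]]
force: [-0.8, -0.0, -0.6]
grip_width: 0.0297
```

```bash
python3 ov23.py o28 -4,0,28 508.5,-4.7 250,130,330,210 210,180,310,280
```

```text
[ 0.5154 -0.0051  0.0886] sleeve [ 0.5114 -0.0051  0.1166] to pin mm [-2.9  0.4] bottom z 0.09863232050051395
```

View pics/o28.png

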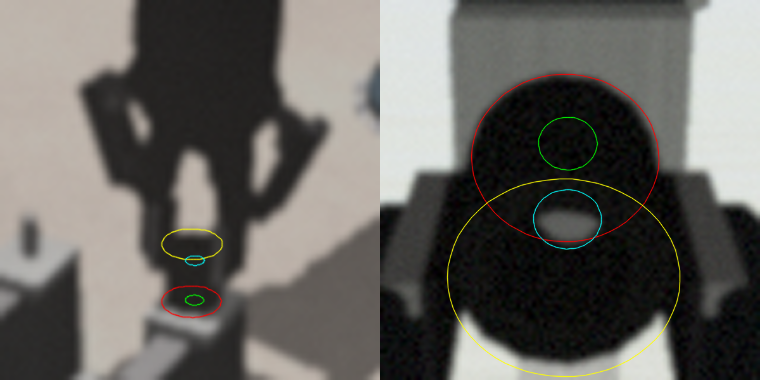

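Call:
jog_arm --pt "-2 0 -4 0 1" --pt "-1 0 -3 0 1"

```text
clock: 26.25
eef_pos: [0.5161, -0.0052, 0.088]
eef_rot: [[0.995, 0.094, -0.017], [0.018, -0.006, 1.0], [0.094, -0.996, -0.008]]
force: [-12.1, 2.1, 21.4]
grip_width: 0.0298
```

It is in contact with the clamp (21 N up), so the sleeve is down. I release and retreat.

Call:
jog_arm --pt "1 0 1 0 1" --pt "0 0 0 0 0.6" --pt "0 0 0 0 0.3" --pt "0 0 0 0 0" --pt "0 0 0 0 0" --pt "0 0 0 0 0"

```text
clock: 26.85
eef_pos: [0.5159, -0.005, 0.0874]
eef_rot: [[0.996, 0.092, -0.017], [0.018, -0.006, 1.0], [0.092, -0.996, -0.007]]
force: [1.2, -0.2, -0.4]
grip_width: 0.0854
```

```bash
python3 ov23.py o29 -4,0,28 508.5,-4.7 250,130,330,210 210,180,310,280; python3 look.py w29
```

```text
[ 0.5159 -0.005   0.0874] sleeve [ 0.5119 -0.005   0.1154] to pin mm [-3.4  0.3] bottom z 0.09743295149680149
27.0 [ 0.516  -0.0051  0.0876] [ 0.0746 -0.5858 -0.4496] 0.08516992188980878
[[-0.0169 -0.9326 -0.3604  0.4313]
 [ 0.9998 -0.0184  0.0007 -0.0058]
 [-0.0073 -0.3604  0.9328  0.2516]]
```

View pics/o29.png

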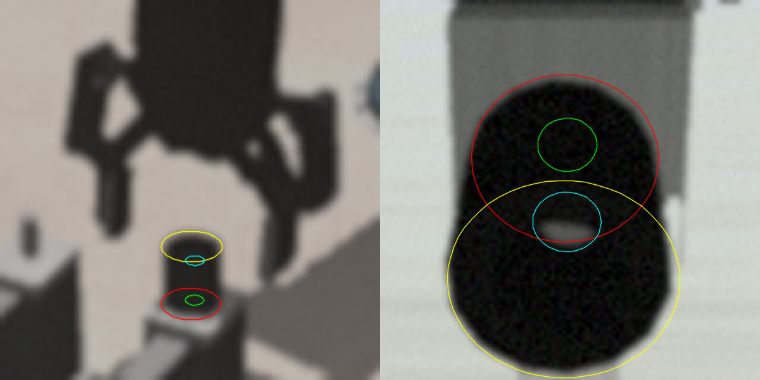

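View pics/w29.png

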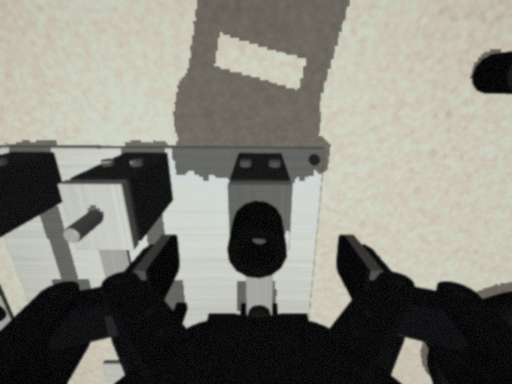

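The sleeve stands upright and released on the clamp, with the pin visible in its bore at (258,240). I lift straight up and check again.

Call:
jog_arm --pt "0 0 15 0 0" --pt "0 0 35 0 0" --pt "0 0 40 0 0" --pt "20 0 30 0 0" --pt "30 0 0 0 0" --pt "0 0 0 0 0" --pt "0 0 0 0 0"

```text
clock: 27.7
eef_pos: [0.5654, -0.0045, 0.2119]
eef_rot: [[0.996, 0.09, -0.017], [0.018, -0.005, 1.0], [0.09, -0.996, -0.007]]
force: [0.3, 0.2, 0.2]
grip_width: 0.0855
```

```bash
python3 sc.py s30; python3 look.py w30 sleeve_mid,pin_a
python3 - <<'E'
from look import *
m=pickle.load(open("pics/w30.pkl","rb"))
ms=bot.camera_model("scene");bot.grab_frame("scene")
r=bot.place_of("sleeve_mid","scene")
p=[x["position"] for x in r if np.linalg.norm(np.array(x["position"])-proj(ms,[.509,-.005,.116]))<15]
print("scene",p,proj(ms,[.509,-.005,.116]))
q=min((x[0] for x in m[1]["sleeve_mid"]),key=lambda v:np.linalg.norm(v-proj(m[0],[.509,-.005,.116])))
print("wrist",q,proj(m[0],[.509,-.005,.116]))
if p: print(tri([(m[0],q),(ms,p[0])]))
E
```

```text
27.75 [ 0.56501886 -0.00449093  0.21148222] [-0.5280787  -0.16231794  0.03864217] [ 0.04201554  0.03028568 -0.0284722 ]
sleeve_mid [([429.3, 34.5], 0.88), ([256.9, 124.3], 0.78)]
pin_a [([55.5, 118.7], 0.88), ([256.1, 119.9], 0.74), ([153.2, 120.1], 0.69)]
27.9 [ 0.5642 -0.0044  0.2108] [-0.2333 -0.3656 -0.7508] 0.08509878460408464
[[-0.0166 -0.9335 -0.3581  0.4808]
 [ 0.9998 -0.0178  0.0001 -0.0053]
 [-0.0064 -0.358   0.9337  0.3757]]
sleeve_mid [429.3  34.5] [0.4171 0.1927 0.018 ]
sleeve_mid [256.9 124.3] [ 0.5233 -0.0076  0.018 ]
pin_a [ 55.5 118.7] [ 0.5118 -0.2122  0.098 ]
pin_a [256.1 119.9] [ 0.5095 -0.008   0.098 ]
pin_a [153.2 120.1] [ 0.5115 -0.1127  0.098 ]
scene [[290.8, 186.4]] [290.3297 186.7647]
wrist [256.9 124.3] [259.0562 121.4672]
(array([ 0.5105, -0.0052,  0.118 ]), [2.0322570492872, 2.0322570492872742])
```

View pics/s30.png

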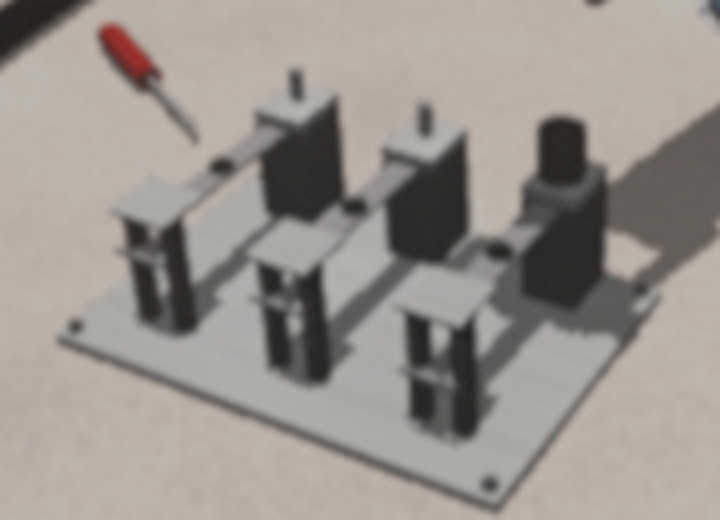

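View pics/w30.png

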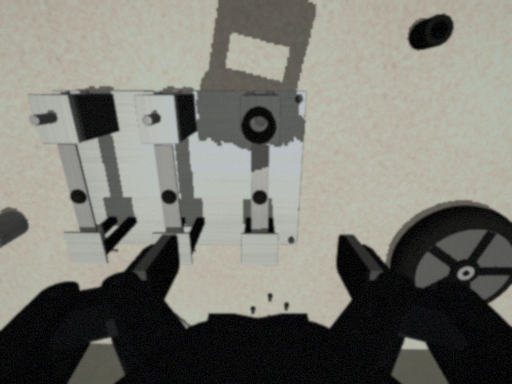

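The sleeve stands upright on the first station's clamp. Its centre triangulates to (0.5105, −0.005, 0.118), with about 116 mm expected, and the pin shows in the bore at (258,123). The flags hold. I hand in.

```bash
python3 -c "
from station import bot
print(bot.sign_off()); print(bot.read_state()['clock'])"
```

```text
the job is handed in; nothing more can be done
None
the job is handed in; nothing more can be done
```

I tested all three springs and lowered the loose sleeve over the pin of the weak one. I handed the job in at about 28 s of the 64 s allowed; sign-off gives no verdict.

- **Springs:** I pressed each one on its button with closed fingers, to roughly 9–13 N. The drag pointers moved about 28 mm at the station with the largest y (about 9 N, the weak one), 11 mm at the middle and 12 mm at the last. These readings come from flag pixels and are good to about 1–2 mm.
- **Sleeve:** I took the farthest of the three look-alikes, set it down until it touched the clamp, and released it. In the last views it stands upright with the pin visible in its bore. Its centre is about 20 mm above the clamp top, where 18 mm is expected, and about 2 mm from the pin axis. The gripper was clear of everything.

**What disagreed or came close:**
- **Fingertips:** They stood about 23 mm behind the reported TCP when closed, not 11 mm ahead of it as the text says. I worked from the camera images instead.
- **Tilt:** The tool drifted to about 5° of tilt over the small moves, which did not tilt the sleeve.
- **Force:** The second spring briefly saw about 14.6 N in total, including sideways friction, close under the 15 N limit.

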